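# Shut and bolt the finds box

## Task

Shut the wooden finds box on the two potsherds using only pushes of the fingertips: push the standing lid over and down until it is fully shut, without slamming it, and only then push the brass bolt by its knob fully home through the eye of the lid. Do not shove, lift or tip the box, and leave the sherds in it, the two jars and the tweezers undisturbed.

Things in the scene. Friction and masses are not known exactly. Their poses are not given: they have to be found in the camera images.
- finds_box: Loose wooden box, about 3 kg, 130 (its x) x 200 (its y) x 60 mm; walls 8 mm, inner floor at 8 mm. Origin at the centre of its underside, z up; hinges at +x. Its -x side faces the robot and has a ledge (x -65 to -105 mm, top 58 mm above the table) with three steel guide blocks at x -83, y -86, -24 and +22 mm, each 8 mm wide in y, 18 mm in x, tops 79 mm above the table.
- lid_panel (a joint): Angle of the lid, rad: 0 shut (level), 1.57 upright, stop at 1.9. It turns about the box's y axis through point hinge_line. A panel 8 mm thick, 200 mm wide, from 4 to 134 mm from the hinge line (line at half its thickness); a steel eye (hole 13 mm) sticks out 29 mm further, mid width. The stiff hinge holds at any angle; it takes about 1 to 3 N near the free edge to move it.
- hinge_line (a point): Point on the hinge line of the lid, mid width, fixed to the box at its (69, 0, 64) mm.
- lid_edge (a point): Middle of the free edge of the lid, on its outer face (the face that is on top when shut, and looks away from the robot when the lid stands open); its z axis is the outward normal of that face.
- bolt_rod (a joint): Travel of the bolt, m: 0 fully drawn back, 0.035 fully home at its stop, through the eye of the shut lid. It slides towards the box's +y (left as seen from the robot) and stays where it is left; friction about 1.5 N (up to 4 N when moved fast).
- bolt_knob (a point): Top centre of the upright brass knob on the bolt: a pin 11 mm thick with a 15 mm head, top 108 mm above the table, standing between guide blocks whose tops are 79 mm above the table, so the upper 27 mm of it are free to be pushed from the side. Moves with the bolt.
- sherd_b: Dark potsherd 39x55x9 mm lying in the box, origin at its underside.
- sherd_d: Green potsherd 40x46x9 mm lying in the box, origin at its underside.
- resin_jar: Pinkish jar with grey lid, 48 mm across, 70 mm high, beside the box (left or right), origin at its underside. Bystander.
- filler_jar: White jar with blue lid, 62 mm across, 56 mm high, on the other side of the box, origin at its underside. Bystander.
- tweezers: Steel tweezers 15x125x8 mm lying on the table in front of the box, origin at the underside. Bystander.
Not all that is in view belongs to the job. Leave any purple look-alike of the sherd_b alone.

How it is judged:
By the outcome, as a careful person would: the job done as asked, in the order asked, and still so for the second after the job is handed in, with the robot touching nothing.
It also fails if it takes over 56 s, if anything falls off the work surface, if the arm or the gripper's body presses on something with over 40 N, if the wrist force passes 120 N, or if a joint passes its speed limit or range.

## Robot

A 7-joint arm with a two-finger parallel gripper is mounted at the origin on the work surface; the furniture and walls round the work are solid. World frame = base frame: x ahead of the robot, y to its left, z up, the work surface at z = 0. Lengths are in m, angles in rad, forces in N, time in s.
With the tool pointing down it reaches from about 0.425 to 0.95 m from the base axis. Payload 4.7 kg.
Tool frame: the origin (TCP) lies on the centre line of the jaws, within the pads' length; the fingertips stand 14 mm ahead of it and the grasp point (between the pads) lies 5 mm behind it; z points along the fingers, y is the direction in which the jaws open and shut (so a half turn about z gives the same grasp; the last joint's range is limited). The gripper opens to 85 mm and grips with 20 to 120 N. Pads are 22 mm wide; open, the fingers measure 114 mm over their backs; the gripper's body (76 mm by 85 mm) begins 54 mm behind the grasp point. The pads swing forward as they close: fully open they stand 13 mm farther back than shut.
Start: joints at [-1.372, 0.469, -0.049, 1.532, 0.024, 1.141, -0.082], TCP at [0.152, 0.658, 0.245] pointing down, gripper open.
Joint ranges: [-2.59, 2.59], [-0.33, 1.99], [-1.39, 1.29], [0.1, 2.45], [-1.04, 4.18], [0.21, 1.99], [-2.66, 2.66]. Speed limits (rad/s): [2.57, 2.57, 3.14, 3.14, 3.14, 3.14, 3.14].

## Interface

Orientations are given as a unit quaternion [x, y, z, w].
In Python, from bench import monitor, cams, job gives the robot as it stands. The module is installed in compiled form; this text tells all that it offers.
- The arm moves only by the tool drive_tool, never from a script. Its argument "plan" is a list of rows, each an object of numbers: "hand": the finger opening in m, from 0 to 0.0854; "tx", "ty", "tz": the shift along the tool's x, y, z in m; "rx", "ry", "rz": the turn, a rotation vector about the tool's x, y, z in rad. A call has 1 to 5 rows; each row shifts and turns the commanded pose from where the row before left it, along the tool's axes as they then stand; what a row does not reach is not made up. A row lasts 1/12 s, in which the tool goes at most 41.7 mm and 7.16 degrees, less where a joint would pass 70% of its speed; a pose out of reach is approached as far as the arm can. A call is refused whole if a number of a shift passes 0.0417 or a number of a turn 0.125, either way. A call with a gripper value outside its range is refused whole. The fingers move at their own pace and stop on an object; the grip force is fixed at half the most. Time passes only in rows, so rows that do not move let the fingers close. It gives the time, the measured TCP pose, the force and the opening at its end, in the units of the state.
- monitor.sense(): the state, without advancing time (a new reading comes with each control period).
- cams.read_camera(name): name is "scene" or "top" or "wrist"; returns the picture (480x640x3 uint8, blue, green, red); there is no depth.
- cams.camera_params(name): a dict with "intrinsics" (3x3 intrinsics, pixels), "xyz" and "attitude" of the camera in the world; the wrist camera has in their place "tool_from_camera" (4x4, takes a point from camera to tool coordinates, whose origin is the TCP and whose axes are the flange's). Camera axes: x right, y down, z forward; pixel columns grow to the right and rows downward; lengths in m; the calibration is good to about 2 mm. The wrist camera is an equidistant fisheye: a pixel r from the principal point sees the ray r / f radians off the axis. A picture is of the moment at which its call begins: read the wrist's pose just before it. camera_params takes no time and is no camera call.
- job.close_job(): hands the job in, once; it reports no verdict.
The state is a dict: "clock": time; "joint_pos": joint angles; "qd": joint speeds; "joint_torque": joint torques, N m; "eef_pos": TCP position; "tool_rot": TCP orientation; "force": force on the tool from outside, world axes, zero at the start; "wrist_torque": the same for the moment, N m; "width": finger opening in m.
Only numpy, scipy, OpenCV 4.12 (cv2) and the standard library are available. Lean on these libraries where they do the work, as an engineer would, in place of code of your own. Each camera call takes 0.05 s, during which the arm holds its last target.

## Working session

There is one attempt and no reset: what is moved stays moved. The work goes in short steps, Python scripts to look and compute and a tool call to move; the robot and the scene stay as the last step left them, time stands still between calls to the robot, and variables do not carry over. Pictures are saved under pics/ and viewed, and the job is handed in when it is done.

Besides the shell and the picture viewer there is one more tool, called after "Request:" in YAML: its name, and indented under it one key for each argument. drive_tool: Moves the arm, as the interface text tells. Its arguments: {"type":"object","properties":{"plan":{"type":"array","items":{"type":"object","properties":{"hand":{"type":"number"},"tx":{"type":"number"},"ty":{"type":"number"},"tz":{"type":"number"},"rx":{"type":"number"},"ry":{"type":"number"},"rz":{"type":"number"}}}}},"required":["plan"]}

```bash
mkdir -p pics; ls
python3 - <<'E'
from bench import monitor,cams,job
import cv2
s=monitor.sense()
for k,v in s.items(): print(k,v)
for n in("scene","top","wrist"):
    print(n,cams.camera_params(n))
for n in("scene","top"):
    cv2.imwrite(f"pics/{n}0.png",cams.read_camera(n))
E
```

```text
pics
clock 0.0
joint_pos [-1.37188938  0.46946371 -0.04860378  1.53369989  0.02412639  1.1409814
 -0.0823278 ]
qd [ 0.00131405 -0.00013026 -0.00034209  0.00066619  0.00011806 -0.00058595
  0.00075348]
joint_torque [-2.21112600e-04 -5.10303819e+01 -4.65865969e-02 -2.37707520e+01
  1.07848569e-02  7.35865615e-03  1.66334803e-05]
eef_pos [0.15230784 0.65702217 0.24424388]
tool_rot [ 1.13645924e-01  9.93520829e-01 -9.80616652e-04 -6.60321129e-05]
force [ 0.25207512  0.44086922 -0.38326545]
wrist_torque [-0.01259014  0.00816693 -0.03956922]
width 0.085220999471238
scene {'intrinsics': array([[458.06964847,   0.        , 320.27226084],
       [  0.        , 458.06964847, 246.05102489],
       [  0.        ,   0.        ,   1.        ]]), 'xyz': array([-0.02797221, -0.4791619 ,  0.45153232]), 'attitude': array([ 0.77173513, -0.32414247,  0.19730659, -0.51032016])}
top {'intrinsics': array([[540.01561947,   0.        , 316.83946637],
       [  0.        , 540.01561947, 235.14330628],
       [  0.        ,   0.        ,   1.        ]]), 'xyz': array([0.33537643, 0.06279018, 0.98472418]), 'attitude': array([-0.70027216,  0.70577065, -0.07604039,  0.07566071])}
wrist {'intrinsics': array([[371.64829954,   0.        , 312.49280844],
       [  0.        , 371.64829954, 238.79028701],
       [  0.        ,   0.        ,   1.        ]]), 'tool_from_camera': array([[-7.66943480e-05, -9.61249690e-01, -2.75679213e-01,
         6.91763311e-02],
       [ 9.99999416e-01,  2.23494147e-04, -1.05748990e-03,
        -6.22631306e-04],
       [ 1.07812453e-03, -2.75679133e-01,  9.61249111e-01,
        -1.29482788e-01],
       [ 0.00000000e+00,  0.00000000e+00,  0.00000000e+00,
         1.00000000e+00]])}
```

View pics/scene0.png

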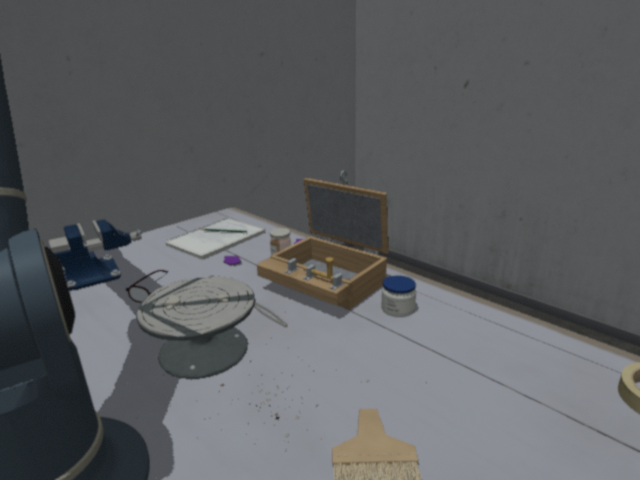

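View pics/top0.png

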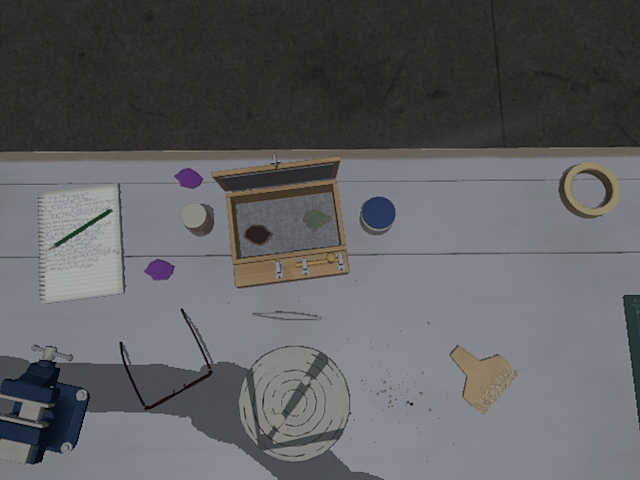

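```bash
cat > h.py <<'E'
import numpy as np,cv2
from scipy.spatial.transform import Rotation as R
from bench import monitor,cams,job
def P(n):
    c=cams.camera_params(n); return c['intrinsics'],np.array(c['xyz']),R.from_quat(c['attitude']).as_matrix()
def proj(n,p):
    K,t,A=P(n); q=(np.atleast_2d(p)-t)@A; q=q/q[:,2:]; return (q@K.T)[:,:2]
def onz(n,uv,z):
    K,t,A=P(n); d=A@np.linalg.solve(K,[uv[0],uv[1],1]); return t+d*(z-t[2])/d[2]
E
python3 - <<'E'
from h import *
K,t,A=P("top");print(A.round(3))
a=cv2.imread("pics/top0.png")[140:300,170:410];cv2.imwrite("pics/c1.png",cv2.resize(a[:,30:190],None,fx=5,fy=5,interpolation=cv2.INTER_CUBIC)[:600*5//5*1][:800])
a=cv2.imread("pics/top0.png")[145:295,205:360];cv2.imwrite("pics/c1.png",cv2.resize(a,None,fx=4,fy=4,interpolation=cv2.INTER_CUBIC))
a=cv2.imread("pics/scene0.png")[165:315,250:420];cv2.imwrite("pics/c2.png",cv2.resize(a,None,fx=4,fy=4,interpolation=cv2.INTER_CUBIC))
E
```

```text
[[-0.008 -0.977  0.213]
 [-1.     0.008 -0.001]
 [-0.    -0.213 -0.977]]
```

View pics/c1.png

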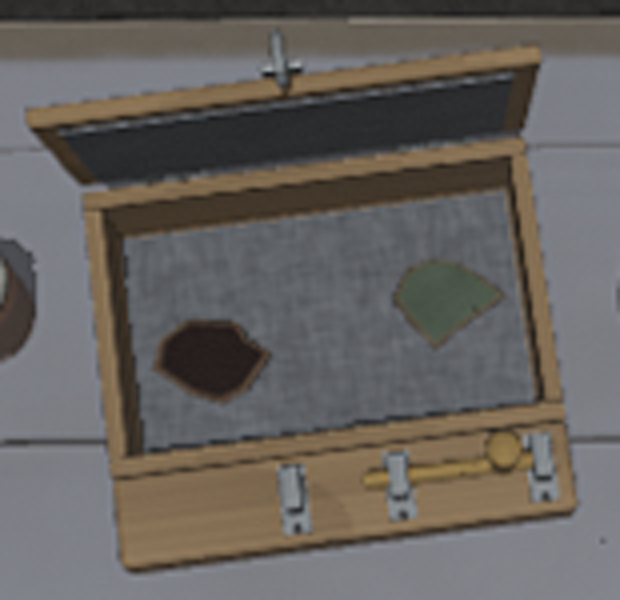

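View pics/c2.png

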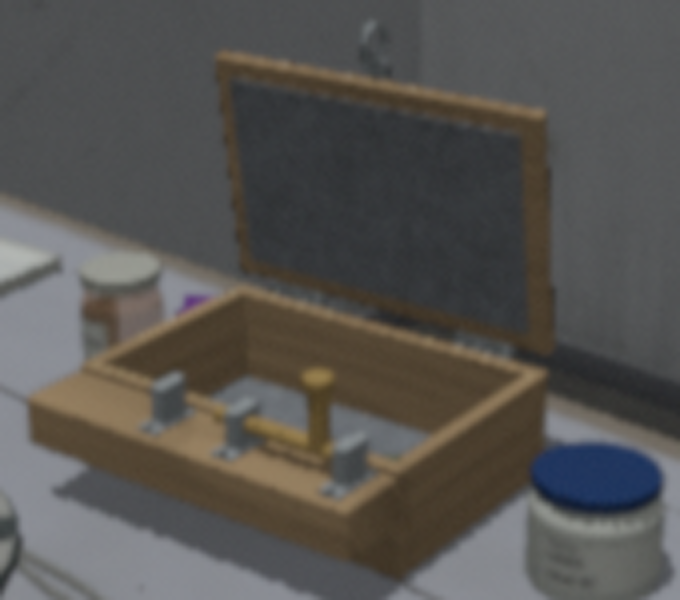

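```bash
cat >> h.py <<'E'
def box2w(v,p):
    c,s=np.cos(v[2]),np.sin(v[2]); p=np.array(p,float)
    return np.array([v[0]+c*p[0]-s*p[1],v[1]+s*p[0]+c*p[1],p[2]])
def lidp(th,r,y,n):
    return [.069-r*np.cos(th)+n*np.sin(th),y,.064+r*np.sin(th)+n*np.cos(th)]
E
cat > fit.py <<'E'
from h import *
from scipy.optimize import least_squares
obs=[]
for n,o,L in [("top",(205,145),[((86,200),(.065,.1,.06)),((112,472),(-.065,.1,.06)),((562,418),(-.065,-.1,.06)),((522,142),(.065,-.1,.06)),((122,564),(-.105,.1,.058)),((576,510),(-.105,-.1,.058)),
 ((27,112),('L',.134,.1,.004)),((538,50),('L',.134,-.1,.004))]),
 ("scene",(250,165),[((32,402),(-.105,.1,.058)),((350,515),(-.105,-.1,.058)),((545,375),(.065,-.1,.06)),((218,55),('L',.134,.1,.004)),((546,112),('L',.134,-.1,.004)),((318,376),'K')])]:
    for uv,p in L: obs.append((n,np.array(uv)/4+o,p))
obs.append(("top",np.array((505,448))/4+(205,145),'K'))
def f(v):
    r=[]
    for n,uv,p in obs:
        q=p
        if p=='K': q=(-.083,v[4],.108)
        elif p[0]=='L': q=lidp(v[3],*p[1:])
        r.append(proj(n,box2w(v,q))[0]-uv)
    return np.array(r)
s=least_squares(lambda v:f(v).ravel(),[.65,.1,0.1,1.6,-.05],loss='soft_l1')
v=s.x;print(v.round(4));print(f(v).round(1))
np.save('v.npy',v)
for q in [(.069,0,.064),lidp(v[3],.134,0,.004),(-.083,v[4],.108),lidp(v[3],.163,0,.004)]: print(box2w(v,q).round(4))
E
python3 fit.py
```

```text
[ 0.5638  0.1161  0.1203  1.4319 -0.0696]
[[-0.7 -2.5]
 [-0.3  1. ]
 [ 1.5 -0. ]
 [ 1.4 -1.7]
 [-0.4  0.9]
 [ 1.2 -0.3]
 [-0.1  0.1]
 [ 1.6 -0.2]
 [-3.  -2. ]
 [-1.8 -1. ]
 [ 0.5 -1.1]
 [-0.3 -1.5]
 [-0.4 -0.2]
 [-0.5 -1.1]
 [ 0.6 -0. ]]
[0.6323 0.1244 0.064 ]
[0.6178 0.1227 0.1973]
[0.4898 0.0371 0.108 ]
[0.6138 0.1222 0.226 ]
```

Run:
```python
from h import *
v=np.load('v.npy')
for uv in [(220,160),(220,150),(400,158),(400,152)]: print(onz("top",uv,0).round(3),onz("top",uv,.05).round(3))
print(onz("top",(377,210),.056),onz("top",(194,215),.07))
for th in np.arange(1.45,-.05,-.1):
    print(round(th,2),box2w(v,lidp(th,.115,.03,.004)).round(4), box2w(v,lidp(th,.134,.0,.004)).round(4))
cv2.imwrite("pics/w0.png",cams.read_camera("wrist"))
```

```text
[0.7   0.247 0.   ] [0.681 0.237 0.05 ]
[0.72  0.247 0.   ] [0.701 0.238 0.05 ]
[ 0.701 -0.1    0.   ] [ 0.683 -0.092  0.05 ]
[ 0.713 -0.1    0.   ] [ 0.694 -0.092  0.05 ]
[ 0.58306073 -0.04584909  0.056     ] [0.57280781 0.27596308 0.07      ]
1.45 [0.6189 0.153  0.1786] [0.6202 0.123  0.1975]
1.35 [0.6076 0.1517 0.1771] [0.6071 0.1214 0.1956]
1.25 [0.5965 0.1503 0.1744] [0.5941 0.1198 0.1924]
1.15 [0.5857 0.149  0.1706] [0.5816 0.1183 0.1879]
1.05 [0.5753 0.1478 0.1657] [0.5696 0.1168 0.1822]
0.95 [0.5655 0.1466 0.1599] [0.5582 0.1155 0.1753]
0.85 [0.5563 0.1455 0.153 ] [0.5475 0.1142 0.1673]
0.75 [0.5479 0.1444 0.1453] [0.5377 0.113  0.1583]
0.65 [0.5402 0.1435 0.1368] [0.5288 0.1119 0.1483]
0.55 [0.5335 0.1427 0.1275] [0.521  0.111  0.1375]
0.45 [0.5276 0.142  0.1176] [0.5142 0.1102 0.1259]
0.35 [0.5228 0.1414 0.1072] [0.5087 0.1095 0.1137]
0.25 [0.5191 0.141  0.0963] [0.5044 0.109  0.101 ]
0.15 [0.5164 0.1406 0.0851] [0.5014 0.1086 0.088 ]
0.05 [0.5149 0.1405 0.0737] [0.4996 0.1084 0.0747]
```

View pics/w0.png

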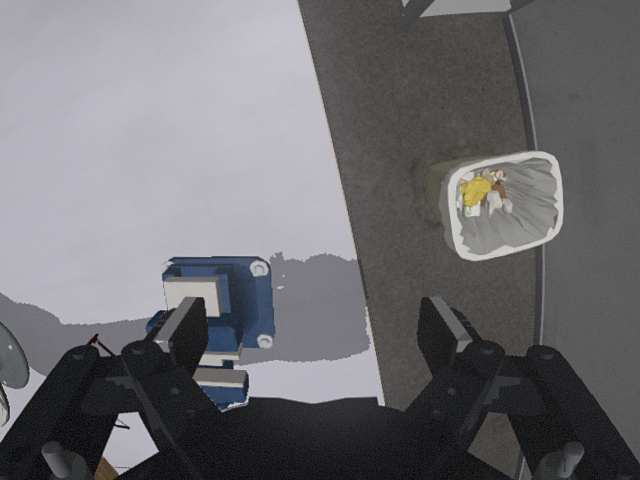

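Request:
drive_tool:
  plan:
    - {"hand":0,"tz":-0.03,"rz":-0.116}
    - {"hand":0,"tz":-0.03,"rz":-0.116}
    - {"hand":0,"tz":-0.01,"rz":-0.116}
    - {"hand":0,"tx":-0.0255,"ty":-0.031}
    - {"hand":0,"tx":-0.0255,"ty":-0.031}

```text
validation failed for argument at $.pl...
```

Request:
drive_tool:
  plan:
    - {"hand":0,"tx":-0.0255,"ty":-0.031}
    - {"hand":0,"tx":-0.0255,"ty":-0.031}
    - {"hand":0,"tx":-0.0255,"ty":-0.031}
    - {"hand":0,"tx":-0.0255,"ty":-0.031}
    - {"hand":0,"tx":-0.0255,"ty":-0.031}

```text
validation failed for argument at $.pl...
```

Request:
drive_tool:
  plan:
    - {"hand":0.0,"tx":0.0,"ty":0.0,"tz":-0.03,"rx":0.0,"ry":0.0,"rz":-0.116}
    - {"hand":0.0,"tx":0.0,"ty":0.0,"tz":-0.03,"rx":0.0,"ry":0.0,"rz":-0.116}
    - {"hand":0.0,"tx":0.0,"ty":0.0,"tz":-0.01,"rx":0.0,"ry":0.0,"rz":-0.116}

```text
clock: 0.4
eef_pos: [0.1525, 0.6591, 0.3196]
tool_rot: [-0.063, 0.998, 0.003, 0.001]
force: [-0.4, 0.5, 0.5]
width: 0.0514
```

Request:
drive_tool:
  plan:
    - {"hand":0,"tx":-0.0255,"ty":-0.031,"tz":0,"rx":0,"ry":0,"rz":0}
    - {"hand":0,"tx":-0.0255,"ty":-0.031,"tz":0,"rx":0,"ry":0,"rz":0}
    - {"hand":0,"tx":-0.0255,"ty":-0.031,"tz":0,"rx":0,"ry":0,"rz":0}
    - {"hand":0,"tx":-0.0255,"ty":-0.031,"tz":0,"rx":0,"ry":0,"rz":0}
    - {"hand":0,"tx":-0.0255,"ty":-0.031,"tz":0,"rx":0,"ry":0,"rz":0}

```text
clock: 0.82
eef_pos: [0.2986, 0.5173, 0.315]
tool_rot: [-0.06, 0.998, -0.0, -0.0]
force: [0.0, -1.1, 0.5]
width: 0.0
```

Request:
drive_tool:
  plan:
    - {"hand":0,"tx":-0.0255,"ty":-0.031,"tz":0,"rx":0,"ry":0,"rz":0}
    - {"hand":0,"tx":-0.0255,"ty":-0.031,"tz":0,"rx":0,"ry":0,"rz":0}
    - {"hand":0,"tx":-0.0255,"ty":-0.031,"tz":0,"rx":0,"ry":0,"rz":0}
    - {"hand":0,"tx":-0.0255,"ty":-0.031,"tz":0,"rx":0,"ry":0,"rz":0}
    - {"hand":0,"tx":-0.0255,"ty":-0.031,"tz":0,"rx":0,"ry":0,"rz":0}

```text
clock: 1.23
eef_pos: [0.4437, 0.3786, 0.3152]
tool_rot: [-0.06, 0.998, 0.0, -0.0]
force: [0.3, 0.6, 0.2]
width: -0.0
```

Request:
drive_tool:
  plan:
    - {"hand":0,"tx":-0.026,"ty":-0.0295,"tz":0,"rx":0,"ry":0,"rz":0}
    - {"hand":0,"tx":-0.026,"ty":-0.0295,"tz":0,"rx":0,"ry":0,"rz":0}
    - {"hand":0,"tx":-0.026,"ty":-0.0295,"tz":0,"rx":0,"ry":0,"rz":0}
    - {"hand":0,"tx":-0.026,"ty":-0.0295,"tz":0,"rx":0,"ry":0,"rz":0}
    - {"hand":0,"tx":-0.026,"ty":-0.0295,"tz":0,"rx":0,"ry":0,"rz":0}

```text
clock: 1.65
eef_pos: [0.5905, 0.248, 0.3151]
tool_rot: [-0.06, 0.998, 0.0, -0.0]
force: [-0.5, 0.7, 0.2]
width: 0.0
```

Request:
drive_tool:
  plan:
    - {"hand":0,"tx":-0.026,"ty":-0.0295,"tz":0,"rx":0,"ry":0,"rz":0}
    - {"hand":0,"tx":-0.026,"ty":-0.0295,"tz":0,"rx":0,"ry":0,"rz":0}
    - {"hand":0,"tx":-0.026,"ty":-0.0295,"tz":0,"rx":0,"ry":0,"rz":0}
    - {"hand":0,"tx":0,"ty":0,"tz":0,"rx":0,"ry":0,"rz":0}

```text
clock: 1.98
eef_pos: [0.6824, 0.1611, 0.3139]
tool_rot: [-0.054, 0.999, -0.004, 0.001]
force: [-0.9, -2.0, 0.7]
width: 0.0003
```

Run:
```python
from h import *
print(monitor.sense())
cv2.imwrite("pics/w1.png",cams.read_camera("wrist"))
cv2.imwrite("pics/s1.png",cams.read_camera("scene"))
```

```text
{'clock': 1.9833, 'joint_pos': array([-0.40577983,  0.46956898,  0.16931122,  1.38371864, -0.07180968,
        1.29440902,  1.44381721]), 'qd': array([-0.05006431, -0.04262761, -0.06011162,  0.06695592, -0.03676269,
        0.02238735, -0.05912408]), 'joint_torque': array([-4.81887862e+00, -5.07506061e+01, -1.20916832e+00, -2.62024766e+01,
       -5.27121183e-01, -4.45201225e-02,  3.64260105e-01]), 'eef_pos': array([0.68241754, 0.16114639, 0.31393541]), 'tool_rot': array([-5.39333842e-02,  9.98537954e-01, -3.51270223e-03,  8.97821525e-04]), 'force': array([-0.88326031, -2.04416506,  0.6589603 ]), 'wrist_torque': array([-0.13580906,  0.04418541, -0.00037854]), 'width': 0.00025604828905861725}
```

View pics/w1.png

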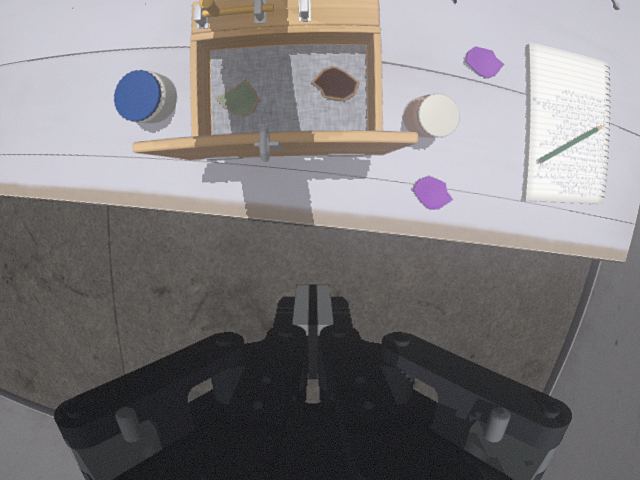

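View pics/s1.png

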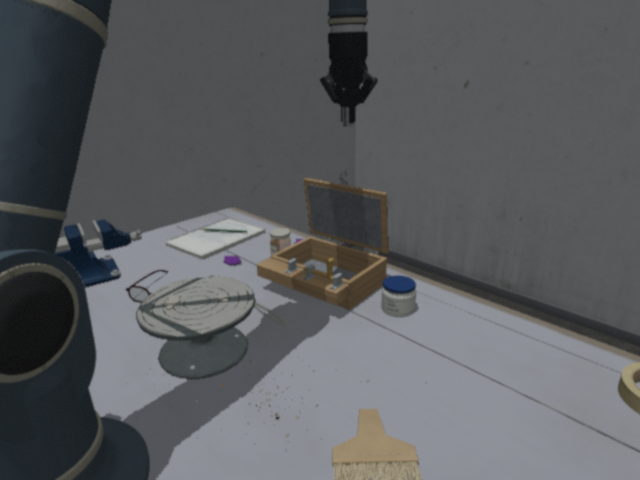

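```bash
cat >> h.py <<'E'
def projw(p,pos,q):
    c=cams.camera_params("wrist");T=c['tool_from_camera'];K=c['intrinsics']
    pt=(np.atleast_2d(p)-pos)@R.from_quat(q).as_matrix()
    pc=(pt-T[:3,3])@T[:3,:3]
    th=np.arctan2(np.hypot(pc[:,0],pc[:,1]),pc[:,2]);ph=np.arctan2(pc[:,1],pc[:,0])
    return np.c_[K[0,2]+K[0,0]*th*np.cos(ph),K[1,2]+K[0,0]*th*np.sin(ph)]
E
python3 - <<'E'
from h import *
v=np.load('v.npy');pos=[0.68241754, 0.16114639, 0.31393541];q=[-5.39333842e-02,  9.98537954e-01, -3.51270223e-03,  8.97821525e-04]
L=[lidp(v[3],.134,.1,.004),lidp(v[3],.134,-.1,.004),(-.083,v[4],.108),(-.105,.1,.058),(-.065,.1,.06),(-.065,-.1,.06)]
a=cv2.imread("pics/w1.png")
for p in L:
    u=projw(box2w(v,p),pos,q)[0];print(u.round(0));cv2.circle(a,tuple(int(x) for x in u),2,(0,0,255),-1)
cv2.imwrite("pics/w1c.png",cv2.resize(a[0:250,100:460],None,fx=2.2,fy=2.2))
E
```

```text
[418. 137.]
[131. 146.]
[205.  -1.]
[379.  -9.]
[381.  25.]
[190.  32.]
```

View pics/w1c.png

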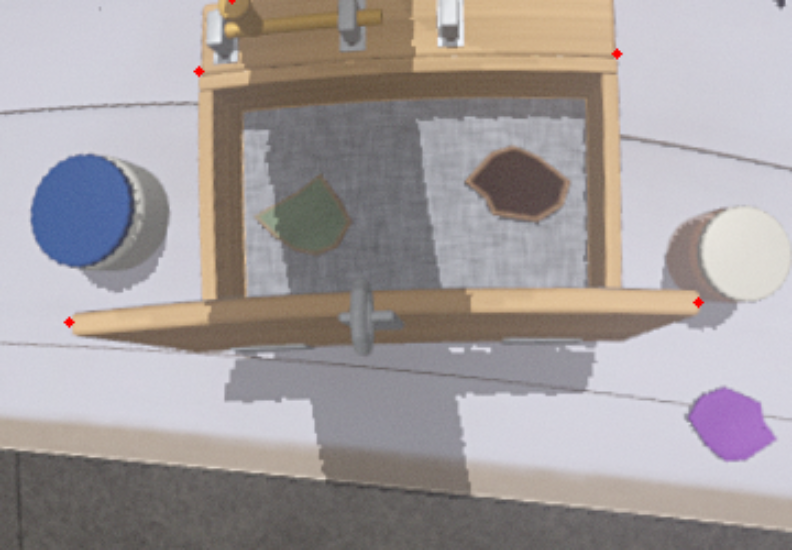

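Request:
drive_tool:
  plan:
    - {"hand":0,"tx":0,"ty":0,"tz":0.035,"rx":0,"ry":0,"rz":0}
    - {"hand":0,"tx":0,"ty":0,"tz":0.035,"rx":0,"ry":0,"rz":0}
    - {"hand":0,"tx":0,"ty":0,"tz":0.035,"rx":0,"ry":0,"rz":0}
    - {"hand":0,"tx":0.01,"ty":0,"tz":0.025,"rx":0,"ry":0,"rz":0}
    - {"hand":0,"tx":0.01,"ty":0,"tz":0,"rx":0,"ry":0,"rz":0}

```text
clock: 2.5
eef_pos: [0.6524, 0.17, 0.1782]
tool_rot: [-0.062, 0.998, -0.001, -0.006]
force: [-0.5, 0.3, -0.6]
width: 0.0004
```

Request:
drive_tool:
  plan:
    - {"hand":0,"tx":0.01,"ty":0,"tz":0,"rx":0,"ry":0,"rz":0}
    - {"hand":0,"tx":0.007,"ty":0,"tz":0,"rx":0,"ry":0,"rz":0}
    - {"hand":0,"tx":0,"ty":0,"tz":0,"rx":0,"ry":0,"rz":0}

```text
clock: 2.75
eef_pos: [0.6389, 0.1683, 0.1856]
tool_rot: [-0.061, 0.998, 0.001, -0.001]
force: [-0.8, -0.4, 0.2]
width: 0.0
```

Run:
```python
from h import *
s=monitor.sense();print(s['eef_pos'],s['tool_rot'],s['force'])
cv2.imwrite("pics/w2.png",cams.read_camera("wrist"))
a=cams.read_camera("scene")[100:320,220:440];cv2.imwrite("pics/s2.png",cv2.resize(a,None,fx=2.7,fy=2.7))
```

```text
[0.6388768  0.1682624  0.18558137] [-6.13686730e-02  9.98114867e-01  5.33942567e-04 -5.59274457e-04] [-0.76862163 -0.41329844  0.19431874]
```

View pics/w2.png

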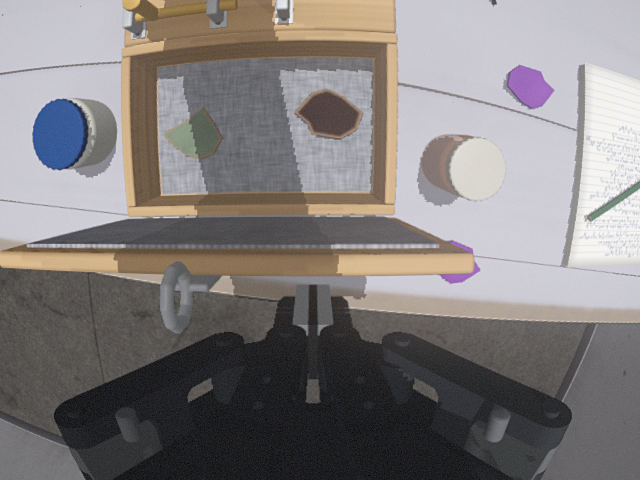

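View pics/s2.png

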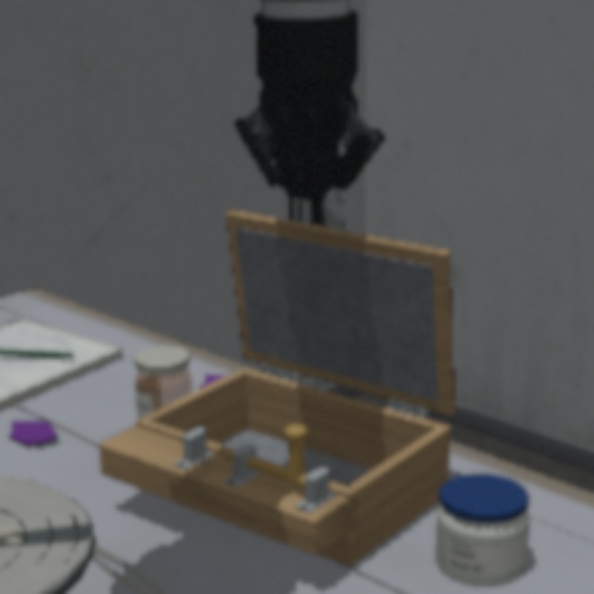

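Run:
```python
import numpy as np
r=.108
prev=None
for th in [1.43,1.38,1.33,1.28,1.23,1.18,1.13,1.08,1.03,.98,.93,.88,.83,.78,.73,.68,.63,.58,.53,.48,.43,.38,.33,.28,.23,.2,.17,.14,.11,.08,.05,.03,.01,0,-.01]:
    x=.08-r*np.cos(th)+.004*np.sin(th); z=.078+r*np.sin(th)+.004*np.cos(th)
    print(th,round(x,4),round(z,4), None if prev is None else (round((prev[0]-x)*1e3,1),round((prev[1]-z)*1e3,1)))
    prev=(x,z)
```

```text
1.43 0.0688 0.1855 None
1.38 0.0634 0.1848 (np.float64(5.4), np.float64(0.7))
1.33 0.0581 0.1838 (np.float64(5.3), np.float64(1.0))
1.28 0.0529 0.1826 (np.float64(5.3), np.float64(1.2))
1.23 0.0477 0.1811 (np.float64(5.2), np.float64(1.5))
1.18 0.0426 0.1794 (np.float64(5.1), np.float64(1.7))
1.13 0.0375 0.1774 (np.float64(5.0), np.float64(2.0))
1.08 0.0326 0.1751 (np.float64(4.9), np.float64(2.2))
1.03 0.0278 0.1726 (np.float64(4.8), np.float64(2.5))
0.98 0.0232 0.1699 (np.float64(4.7), np.float64(2.7))
0.93 0.0186 0.167 (np.float64(4.5), np.float64(3.0))
0.88 0.0143 0.1638 (np.float64(4.4), np.float64(3.2))
0.83 0.0101 0.1604 (np.float64(4.2), np.float64(3.4))
0.78 0.006 0.1568 (np.float64(4.0), np.float64(3.6))
0.73 0.0022 0.153 (np.float64(3.8), np.float64(3.8))
0.68 -0.0015 0.149 (np.float64(3.7), np.float64(4.0))
0.63 -0.0049 0.1449 (np.float64(3.4), np.float64(4.2))
0.58 -0.0081 0.1405 (np.float64(3.2), np.float64(4.3))
0.53 -0.0112 0.136 (np.float64(3.0), np.float64(4.5))
0.48 -0.0139 0.1314 (np.float64(2.8), np.float64(4.6))
0.43 -0.0165 0.1267 (np.float64(2.6), np.float64(4.8))
0.38 -0.0188 0.1218 (np.float64(2.3), np.float64(4.9))
0.33 -0.0209 0.1168 (np.float64(2.1), np.float64(5.0))
0.28 -0.0227 0.1117 (np.float64(1.8), np.float64(5.1))
0.23 -0.0242 0.1065 (np.float64(1.6), np.float64(5.2))
0.2 -0.0251 0.1034 (np.float64(0.8), np.float64(3.1))
0.17 -0.0258 0.1002 (np.float64(0.7), np.float64(3.2))
0.14 -0.0264 0.097 (np.float64(0.6), np.float64(3.2))
0.11 -0.0269 0.0938 (np.float64(0.5), np.float64(3.2))
0.08 -0.0273 0.0906 (np.float64(0.4), np.float64(3.2))
0.05 -0.0277 0.0874 (np.float64(0.3), np.float64(3.2))
0.03 -0.0278 0.0852 (np.float64(0.2), np.float64(2.2))
0.01 -0.028 0.0831 (np.float64(0.1), np.float64(2.2))
0 -0.028 0.082 (np.float64(0.0), np.float64(1.1))
-0.01 -0.028 0.0809 (np.float64(0.0), np.float64(1.1))
```

Request:
drive_tool:
  plan:
    - {"hand":0,"tx":0.005,"ty":0,"tz":0,"rx":0,"ry":0,"rz":0}
    - {"hand":0,"tx":0.005,"ty":0,"tz":0,"rx":0,"ry":0,"rz":0}
    - {"hand":0,"tx":0.005,"ty":0,"tz":0,"rx":0,"ry":0,"rz":0}

```text
clock: 3.1
eef_pos: [0.6261, 0.1649, 0.1854]
tool_rot: [-0.06, 0.998, 0.0, 0.001]
force: [1.4, 1.5, -0.9]
width: -0.0002
```

Request:
drive_tool:
  plan:
    - {"hand":0,"tx":0.005,"ty":0,"tz":0.0007,"rx":0,"ry":0,"rz":0}
    - {"hand":0,"tx":0.005,"ty":0,"tz":0.001,"rx":0,"ry":0,"rz":0}
    - {"hand":0,"tx":0.005,"ty":0,"tz":0.0012,"rx":0,"ry":0,"rz":0}

```text
clock: 3.35
eef_pos: [0.6108, 0.163, 0.1825]
tool_rot: [-0.06, 0.998, 0.0, 0.0]
force: [2.7, 0.7, -0.1]
width: -0.0002
```

Run:
```python
from h import *
s=monitor.sense();print(s['eef_pos'],s['tool_rot'],s['force'])
cv2.imwrite("pics/w3.png",cams.read_camera("wrist"))
a=cams.read_camera("scene")[100:320,220:440];cv2.imwrite("pics/s3.png",cv2.resize(a,None,fx=2.7,fy=2.7))
```

```text
[0.61080774 0.16297121 0.1825164 ] [-6.00030986e-02  9.98198102e-01  1.51630467e-04  3.92575122e-04] [ 2.73096891  0.72270555 -0.09196977]
```

View pics/w3.png

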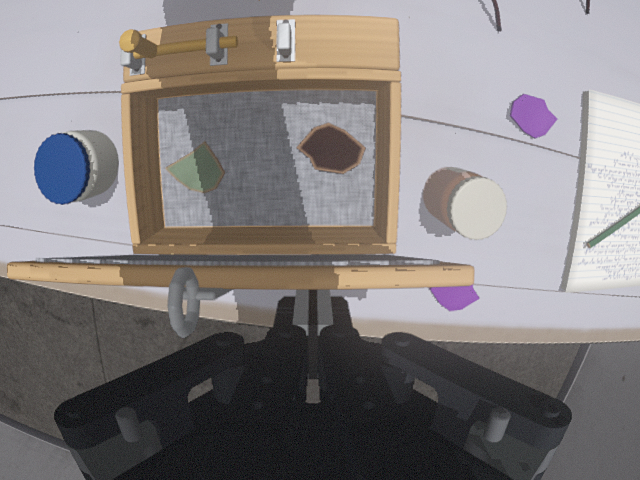

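View pics/s3.png

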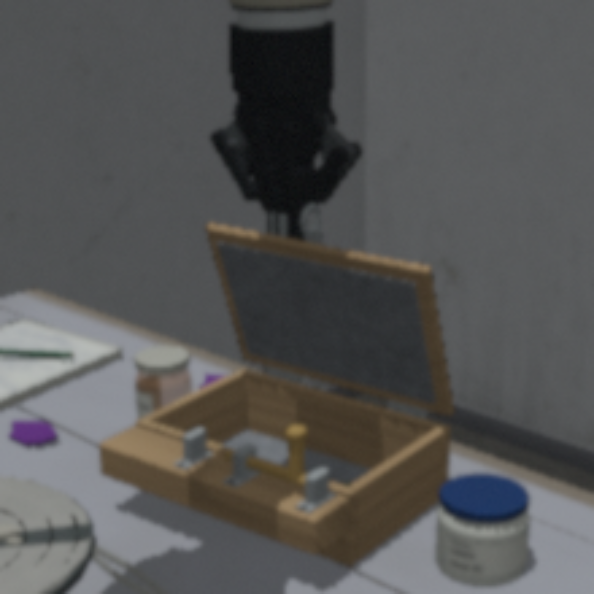

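Request:
drive_tool:
  plan:
    - {"hand":0,"tx":0.0052,"ty":0,"tz":0.0015,"rx":0,"ry":0,"rz":0}
    - {"hand":0,"tx":0.0051,"ty":0,"tz":0.0017,"rx":0,"ry":0,"rz":0}
    - {"hand":0,"tx":0.005,"ty":0,"tz":0.002,"rx":0,"ry":0,"rz":0}
    - {"hand":0,"tx":0.0049,"ty":0,"tz":0.0022,"rx":0,"ry":0,"rz":0}
    - {"hand":0,"tx":0.0048,"ty":0,"tz":0.0025,"rx":0,"ry":0,"rz":0}

```text
clock: 3.87
eef_pos: [0.5857, 0.1598, 0.1722]
tool_rot: [-0.06, 0.998, -0.0, -0.0]
force: [1.7, -0.6, 0.6]
width: 0.0001
```

Request:
drive_tool:
  plan:
    - {"hand":0,"tx":0.0047,"ty":0,"tz":0.0027,"rx":0,"ry":0,"rz":0}
    - {"hand":0,"tx":0.0045,"ty":0,"tz":0.003,"rx":0,"ry":0,"rz":0}
    - {"hand":0,"tx":0.0044,"ty":0,"tz":0.0032,"rx":0,"ry":0,"rz":0}
    - {"hand":0,"tx":0.0042,"ty":0,"tz":0.0034,"rx":0,"ry":0,"rz":0}
    - {"hand":0,"tx":0.004,"ty":0,"tz":0.0036,"rx":0,"ry":0,"rz":0}

```text
clock: 4.28
eef_pos: [0.564, 0.1572, 0.1563]
tool_rot: [-0.06, 0.998, -0.0, -0.0]
force: [-0.2, -0.4, 0.8]
width: -0.0001
```

Run:
```python
from h import *
s=monitor.sense();print(s['eef_pos'],s['tool_rot'],s['force'])
cv2.imwrite("pics/w4.png",cams.read_camera("wrist"))
a=cams.read_camera("scene")[100:320,220:440];cv2.imwrite("pics/s4.png",cv2.resize(a,None,fx=2.7,fy=2.7))
```

```text
[0.56400385 0.15720313 0.15625461] [-6.00694433e-02  9.98194183e-01 -7.70186495e-05 -1.72729560e-04] [-0.20728292 -0.35133916  0.8216829 ]
```

View pics/s4.png

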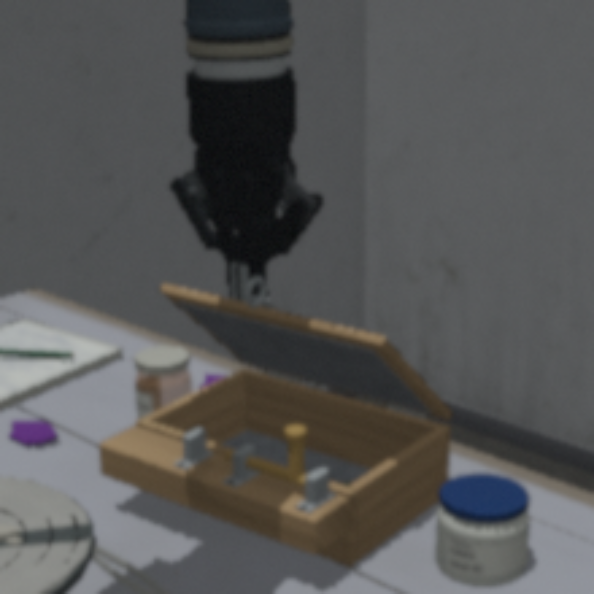

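View pics/w4.png

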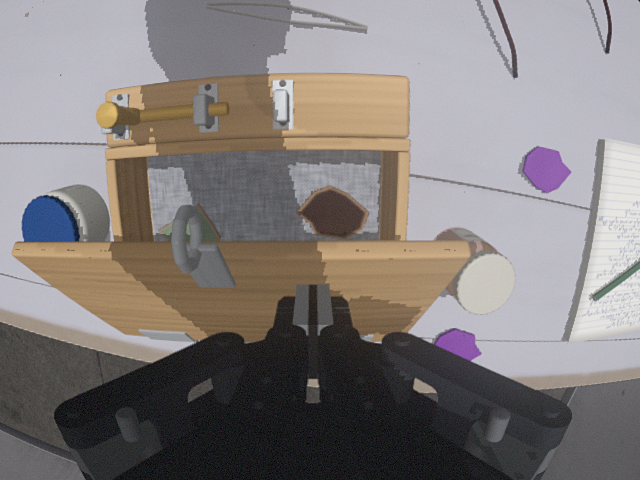

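Request:
drive_tool:
  plan:
    - {"hand":0,"tx":0.0038,"ty":0,"tz":0.0038,"rx":0,"ry":0,"rz":0}
    - {"hand":0,"tx":0.0037,"ty":0,"tz":0.004,"rx":0,"ry":0,"rz":0}
    - {"hand":0,"tx":0.0034,"ty":0,"tz":0.0042,"rx":0,"ry":0,"rz":0}
    - {"hand":0,"tx":0.0032,"ty":0,"tz":0.0043,"rx":0,"ry":0,"rz":0}
    - {"hand":0,"tx":0.003,"ty":0,"tz":0.0045,"rx":0,"ry":0,"rz":0}

```text
clock: 4.8
eef_pos: [0.5471, 0.1555, 0.1353]
tool_rot: [-0.06, 0.998, 0.0, -0.0]
force: [1.2, 1.1, 0.4]
width: -0.0
```

Request:
drive_tool:
  plan:
    - {"hand":0,"tx":0.0028,"ty":0,"tz":0.0046,"rx":0,"ry":0,"rz":0}
    - {"hand":0,"tx":0.0026,"ty":0,"tz":0.0048,"rx":0,"ry":0,"rz":0}
    - {"hand":0,"tx":0.0023,"ty":0,"tz":0.0049,"rx":0,"ry":0,"rz":0}
    - {"hand":0,"tx":0.0021,"ty":0,"tz":0.005,"rx":0,"ry":0,"rz":0}
    - {"hand":0,"tx":0.0018,"ty":0,"tz":0.005,"rx":0,"ry":0,"rz":0}

```text
clock: 5.22
eef_pos: [0.5358, 0.154, 0.1109]
tool_rot: [-0.06, 0.998, 0.0, -0.0]
force: [0.4, 0.1, 0.9]
width: 0.0003
```

Run:
```python
from h import *
s=monitor.sense();print(s['eef_pos'],s['tool_rot'],s['force'])
a=cams.read_camera("scene")[100:320,220:440];cv2.imwrite("pics/s5.png",cv2.resize(a,None,fx=2.7,fy=2.7))
```

```text
[0.53576769 0.15399974 0.11094588] [-6.01284751e-02  9.98190641e-01  5.02281099e-05 -9.31751488e-05] [0.43355998 0.092168   0.92411937]
```

View pics/s5.png

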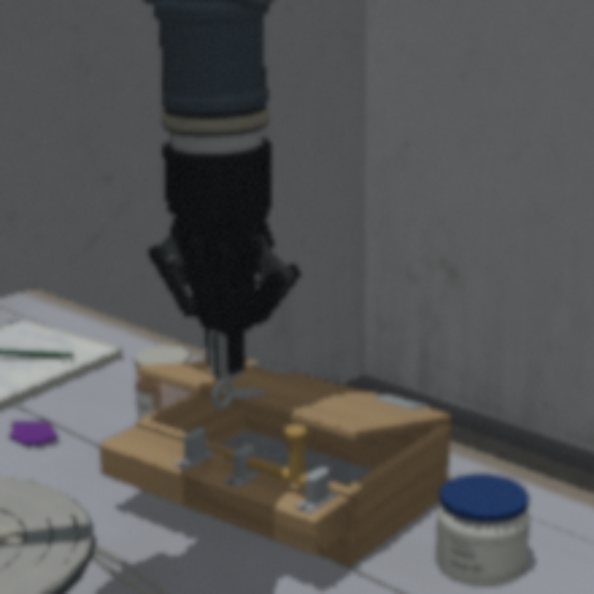

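Request:
drive_tool:
  plan:
    - {"hand":0,"tx":0.0012,"ty":0,"tz":0.0035,"rx":0,"ry":0,"rz":0}
    - {"hand":0,"tx":0.0008,"ty":0,"tz":0.003,"rx":0,"ry":0,"rz":0}
    - {"hand":0,"tx":0.0008,"ty":0,"tz":0.003,"rx":0,"ry":0,"rz":0}
    - {"hand":0,"tx":0.0005,"ty":0,"tz":0.003,"rx":0,"ry":0,"rz":0}
    - {"hand":0,"tx":0.0005,"ty":0,"tz":0.003,"rx":0,"ry":0,"rz":0}

```text
clock: 5.68
eef_pos: [0.5321, 0.1534, 0.0957]
tool_rot: [-0.06, 0.998, -0.0, -0.0]
force: [0.0, -0.3, 0.3]
width: -0.0002
```

Request:
drive_tool:
  plan:
    - {"hand":0,"tx":0.0003,"ty":0,"tz":0.002,"rx":0,"ry":0,"rz":0}
    - {"hand":0,"tx":0.0003,"ty":0,"tz":0.002,"rx":0,"ry":0,"rz":0}
    - {"hand":0,"tx":0,"ty":0,"tz":0.0015,"rx":0,"ry":0,"rz":0}
    - {"hand":0,"tx":0,"ty":0,"tz":0.0015,"rx":0,"ry":0,"rz":0}
    - {"hand":0,"tx":0,"ty":0,"tz":0.0015,"rx":0,"ry":0,"rz":0}

```text
clock: 6.1
eef_pos: [0.5318, 0.1535, 0.0874]
tool_rot: [-0.06, 0.998, 0.0, 0.0]
force: [-0.7, -0.4, 0.7]
width: -0.0
```

Run:
```python
from h import *
s=monitor.sense();print(s['eef_pos'],s['tool_rot'],s['force'])
a=cams.read_camera("scene")[165:315,250:420];cv2.imwrite("pics/s6.png",cv2.resize(a,None,fx=4,fy=4))
```

```text
[0.53176877 0.15346065 0.08742353] [-6.00399428e-02  9.98195970e-01  8.15152530e-05  6.60962752e-05] [-0.6698998  -0.37612471  0.73487318]
```

View pics/s6.png

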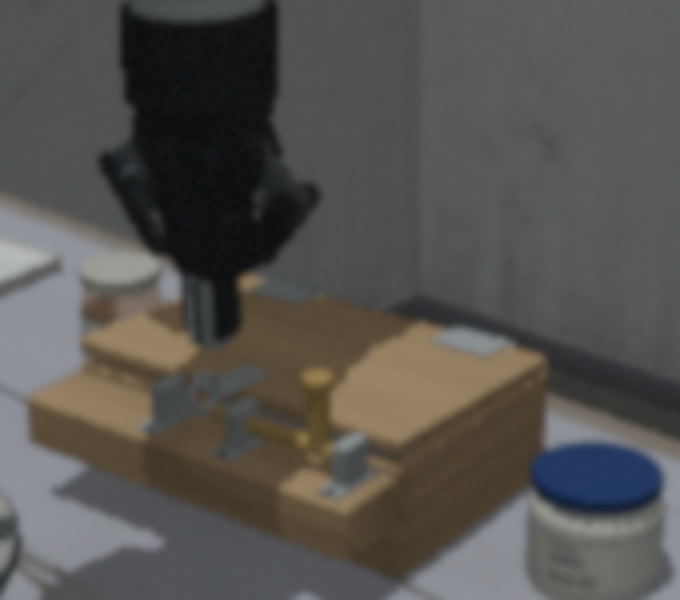

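Request:
drive_tool:
  plan:
    - {"hand":0,"tx":0,"ty":0,"tz":0.001,"rx":0,"ry":0,"rz":0}
    - {"hand":0,"tx":0,"ty":0,"tz":0.001,"rx":0,"ry":0,"rz":0}
    - {"hand":0,"tx":0,"ty":0,"tz":0.001,"rx":0,"ry":0,"rz":0}
    - {"hand":0,"tx":0,"ty":0,"tz":0.001,"rx":0,"ry":0,"rz":0}

```text
clock: 6.48
eef_pos: [0.5316, 0.1535, 0.0834]
tool_rot: [-0.06, 0.998, 0.0, -0.0]
force: [-0.6, 0.4, 1.0]
width: -0.0001
```

Request:
drive_tool:
  plan:
    - {"hand":0,"tx":0,"ty":0,"tz":0.001,"rx":0,"ry":0,"rz":0}
    - {"hand":0,"tx":0,"ty":0,"tz":0.0005,"rx":0,"ry":0,"rz":0}

```text
clock: 6.65
eef_pos: [0.5317, 0.1535, 0.082]
tool_rot: [-0.06, 0.998, 0.0, -0.0]
force: [-1.3, -0.7, 6.4]
width: -0.0003
```

Request:
drive_tool:
  plan:
    - {"hand":0,"tx":0,"ty":0,"tz":0.0005,"rx":0,"ry":0,"rz":0}
    - {"hand":0,"tx":0,"ty":0,"tz":0,"rx":0,"ry":0,"rz":0}

```text
clock: 6.82
eef_pos: [0.5316, 0.1535, 0.082]
tool_rot: [-0.06, 0.998, 0.0, -0.0]
force: [-3.6, -1.2, 4.0]
width: 0.0003
```

Request:
drive_tool:
  plan:
    - {"hand":0,"tx":0,"ty":0,"tz":-0.01,"rx":0,"ry":0,"rz":0}
    - {"hand":0,"tx":0,"ty":0,"tz":-0.035,"rx":0,"ry":0,"rz":0}
    - {"hand":0,"tx":0,"ty":0,"tz":-0.035,"rx":0,"ry":0,"rz":0}
    - {"hand":0,"tx":0,"ty":0,"tz":-0.02,"rx":0,"ry":0,"rz":0}
    - {"hand":0,"tx":0,"ty":0,"tz":0,"rx":0,"ry":0,"rz":0}

```text
clock: 7.23
eef_pos: [0.535, 0.1543, 0.1871]
tool_rot: [-0.06, 0.998, 0.002, 0.005]
force: [0.1, 0.1, 0.3]
width: -0.0003
```

Run:
```python
from h import *
s=monitor.sense();print(s['eef_pos'].tolist(),s['tool_rot'].tolist(),s['force'])
cv2.imwrite("pics/w7.png",cams.read_camera("wrist"))
a=cams.read_camera("scene")[165:315,250:420];cv2.imwrite("pics/s7.png",cv2.resize(a,None,fx=4,fy=4,interpolation=cv2.INTER_CUBIC))
```

```text
[0.5350071533308114, 0.15432452096664928, 0.18710117610319185] [-0.059943623970716266, 0.998186859751778, 0.0016524199687160215, 0.005198506746041997] [0.08554673 0.05364785 0.25923126]
```

View pics/w7.png

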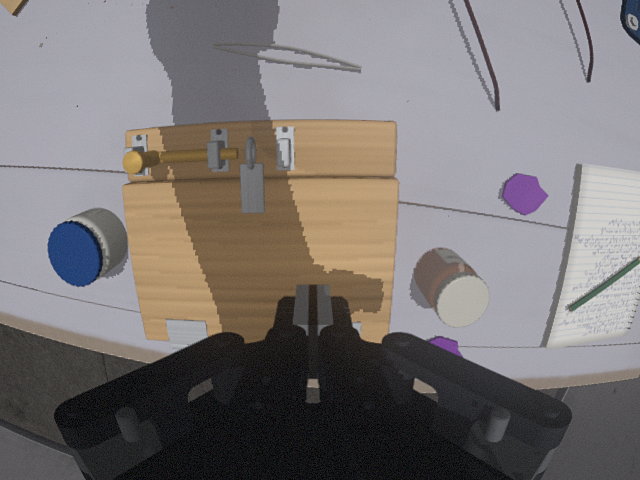

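View pics/s7.png

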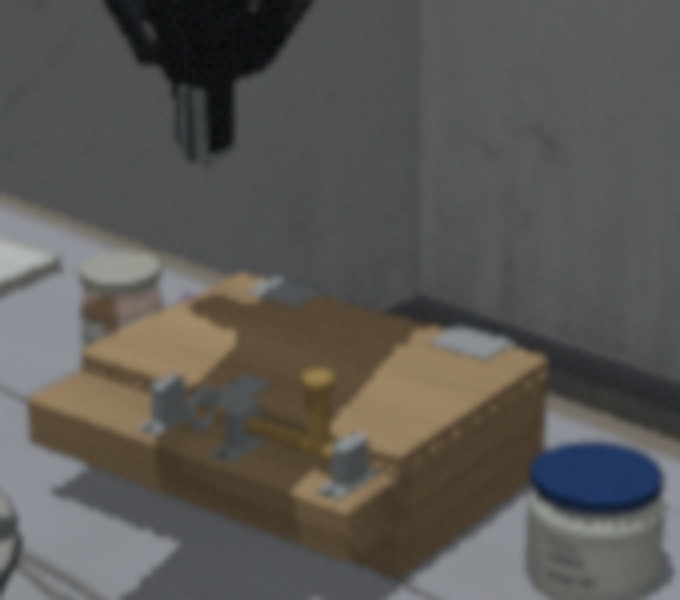

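Run:
```python
from h import *
v=np.load('v.npy');pos=[0.5350071533308114, 0.15432452096664928, 0.18710117610319185];q=[-0.059943623970716266, 0.998186859751778, 0.0016524199687160215, 0.005198506746041997]
a=cv2.imread("pics/w7.png")
for p in [(-.083,v[4],.108),(-.105,.1,.058),(-.105,-.1,.058),(-.065,-.1,.068),(-.065,.1,.068),(-.083,-.086,.079)]:
    w=box2w(v,p);u=projw(w,pos,q)[0];print(w.round(4),u.round(1));cv2.circle(a,tuple(int(x) for x in u.round()),1,(0,0,255),-1)
cv2.imwrite("pics/w7c.png",cv2.resize(a[110:260,100:290],None,fx=4,fy=4))
```

```text
[0.4898 0.0371 0.108 ] [130.1 159.4]
[0.4476 0.2028 0.058 ] [398.  118.6]
[0.4716 0.0043 0.058 ] [123.8 127. ]
[0.5113 0.0091 0.068 ] [120.9 181.4]
[0.4873 0.2076 0.068 ] [399.7 176.8]
[0.4917 0.0208 0.079 ] [128.5 157.1]
```

View pics/w7c.png

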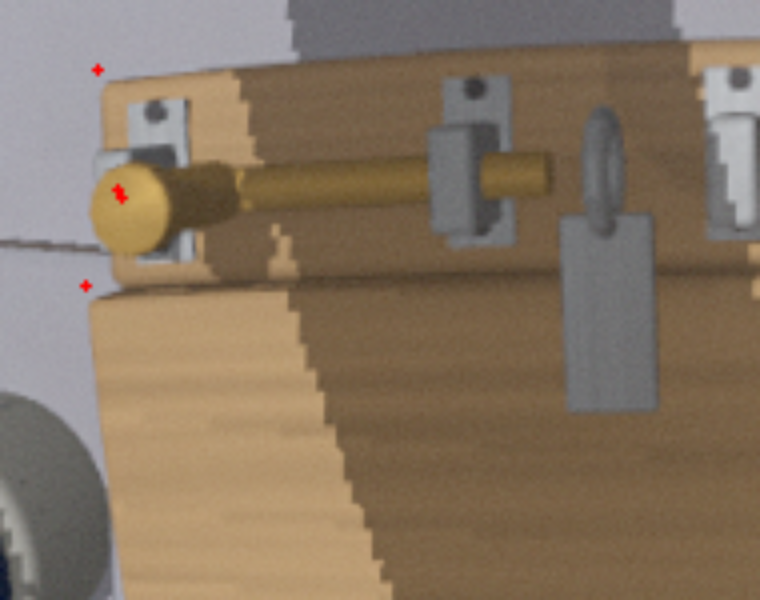

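Request:
drive_tool:
  plan:
    - {"hand":0,"tx":0.0114,"ty":-0.0288,"tz":0,"rx":0,"ry":0,"rz":0}
    - {"hand":0,"tx":0.0114,"ty":-0.0288,"tz":0,"rx":0,"ry":0,"rz":0}
    - {"hand":0,"tx":0.0114,"ty":-0.0288,"tz":0,"rx":0,"ry":0,"rz":0}
    - {"hand":0,"tx":0.0114,"ty":-0.0288,"tz":0,"rx":0,"ry":0,"rz":0}
    - {"hand":0,"tx":0.0114,"ty":-0.0288,"tz":0,"rx":0,"ry":0,"rz":0}

```text
clock: 7.75
eef_pos: [0.4908, 0.0023, 0.1801]
tool_rot: [-0.06, 0.998, -0.0, -0.001]
force: [0.9, 0.2, 0.0]
width: -0.0002
```

Request:
drive_tool:
  plan:
    - {"hand":0,"tx":0,"ty":0,"tz":0,"rx":0,"ry":0,"rz":0}
    - {"hand":0,"tx":0,"ty":0,"tz":0.02,"rx":0,"ry":0,"rz":0}
    - {"hand":0,"tx":0,"ty":0,"tz":0.01,"rx":0,"ry":0,"rz":0}
    - {"hand":0,"tx":0,"ty":0,"tz":0,"rx":0,"ry":0,"rz":0}

```text
clock: 8.08
eef_pos: [0.4899, 0.0037, 0.1484]
tool_rot: [-0.06, 0.998, -0.0, -0.004]
force: [0.5, -0.2, 0.6]
width: -0.0002
```

Run:
```python
from h import *
s=monitor.sense();print(s['eef_pos'].tolist(),s['tool_rot'].tolist(),s['force'])
cv2.imwrite("pics/w8.png",cams.read_camera("wrist"))
a=cams.read_camera("scene")[165:315,250:420];cv2.imwrite("pics/s8.png",cv2.resize(a,None,fx=4,fy=4,interpolation=cv2.INTER_CUBIC))
```

```text
[0.48989225424908744, 0.0037422457818948973, 0.14844998436104953] [-0.06019157173017455, 0.9981805823435651, -0.00017598137516688768, -0.0035311124972390823] [ 0.45867705 -0.17201188  0.57549835]
```

View pics/w8.png

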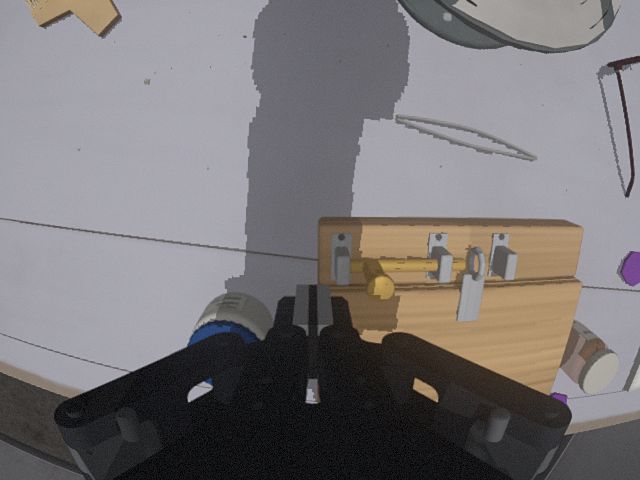

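View pics/s8.png

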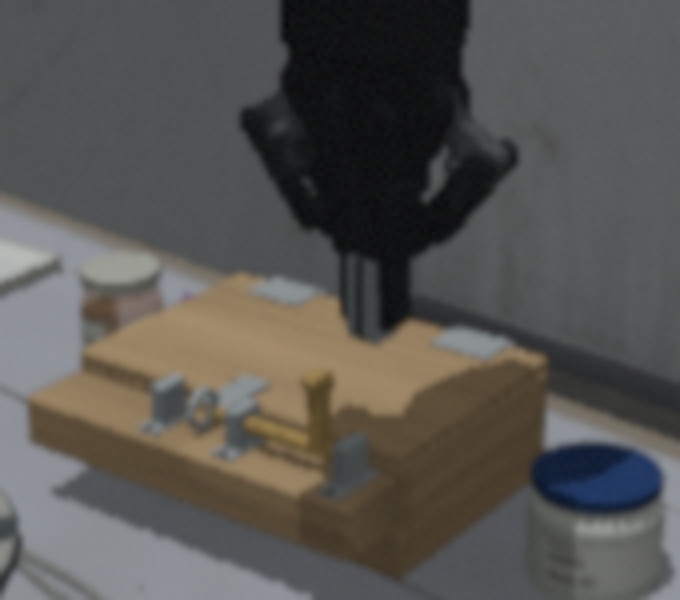

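Run:
```python
from h import *
pos=[0.48989225424908744, 0.0037422457818948973, 0.14844998436104953];q=[-0.06019157173017455, 0.9981805823435651, -0.00017598137516688768, -0.0035311124972390823]
for p in [(.4915,.039,.108),(.4898,.0371,.108),(.4915,.041,.108)]: print(projw(p,pos,q))
cv2.imwrite("pics/w8c.png",cv2.resize(cv2.imread("pics/w8.png")[200:350,250:440],None,fx=4,fy=4))
```

```text
[[383.40581023 290.04630504]]
[[380.38849227 286.6103355 ]]
[[387.20565004 290.41325379]]
```

View pics/w8c.png

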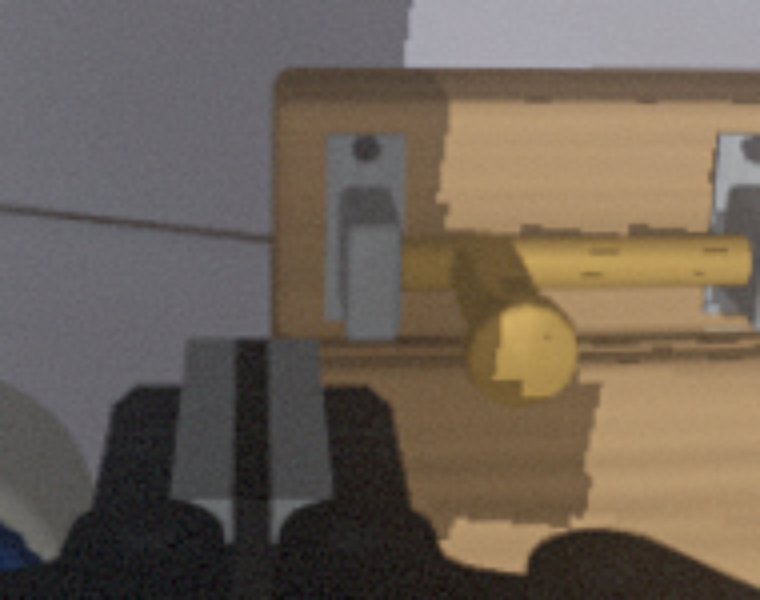

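Request:
drive_tool:
  plan:
    - {"hand":0,"tx":-0.003,"ty":0,"tz":0,"rx":0,"ry":0,"rz":0}
    - {"hand":0,"tx":-0.002,"ty":0,"tz":0,"rx":0,"ry":0,"rz":0}
    - {"hand":0,"tx":0,"ty":0,"tz":0,"rx":0,"ry":0,"rz":0}

```text
clock: 8.43
eef_pos: [0.4984, 0.0046, 0.1521]
tool_rot: [-0.06, 0.998, 0.0, 0.001]
force: [0.7, -0.5, 0.2]
width: -0.0
```

Request:
drive_tool:
  plan:
    - {"hand":0,"tx":0.002,"ty":0,"tz":0.02,"rx":0,"ry":0,"rz":0}
    - {"hand":0,"tx":0,"ty":0,"tz":0.015,"rx":0,"ry":0,"rz":0}
    - {"hand":0,"tx":0,"ty":0,"tz":0.01,"rx":0,"ry":0,"rz":0}
    - {"hand":0,"tx":0,"ty":0,"tz":0.005,"rx":0,"ry":0,"rz":0}
    - {"hand":0,"tx":0,"ty":0,"tz":0,"rx":0,"ry":0,"rz":0}

```text
clock: 8.85
eef_pos: [0.4949, 0.004, 0.1007]
tool_rot: [-0.06, 0.998, -0.0, -0.001]
force: [0.2, 0.0, -0.1]
width: 0.0
```

Run:
```python
from h import *
s=monitor.sense();print(s['eef_pos'].tolist(),s['tool_rot'].tolist(),s['force'])
cv2.imwrite("pics/w9.png",cv2.resize(cams.read_camera("wrist")[200:350,250:440],None,fx=4,fy=4))
a=cams.read_camera("scene")[165:315,250:420];cv2.imwrite("pics/s9.png",cv2.resize(a,None,fx=4,fy=4,interpolation=cv2.INTER_CUBIC))
```

```text
[0.4949288268386895, 0.004043436092303971, 0.10072541593718125] [-0.060113525184111824, 0.9981911823980972, -1.5839219001768508e-05, -0.0008527729750950075] [ 0.23474132  0.01968713 -0.07321643]
```

View pics/w9.png

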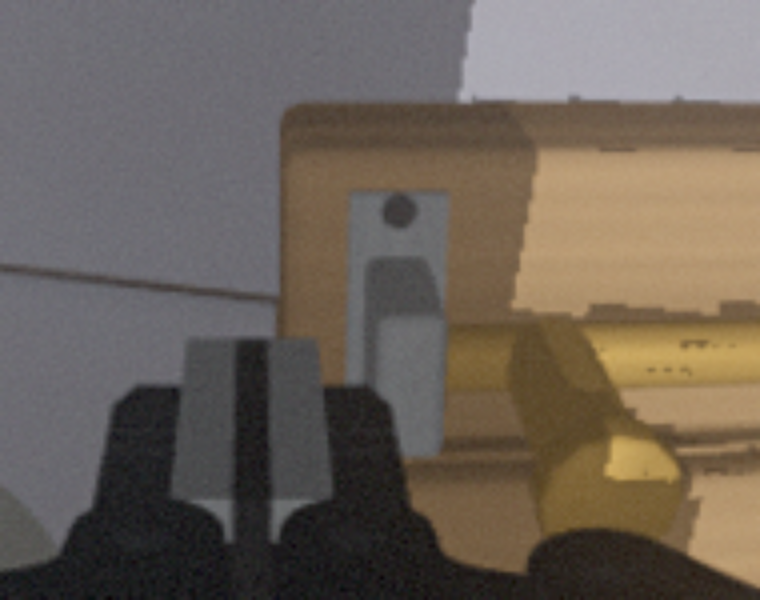

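View pics/s9.png

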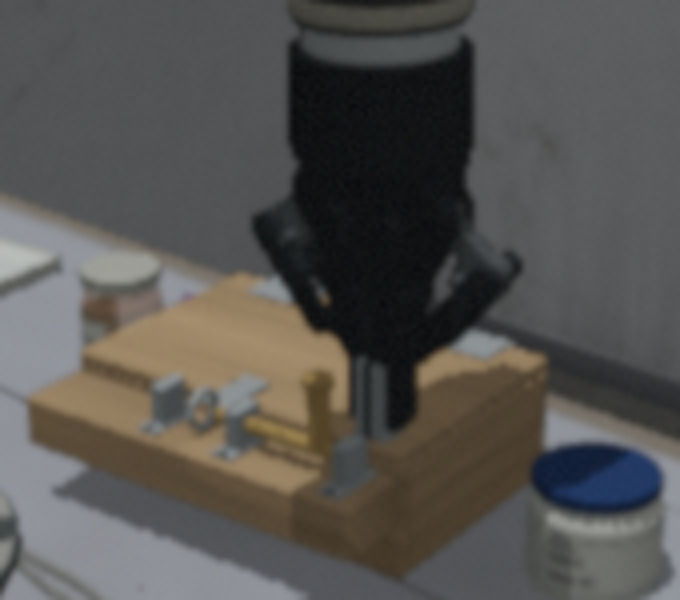

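Request:
drive_tool:
  plan:
    - {"hand":0,"tx":0,"ty":0.003,"tz":0,"rx":0,"ry":0,"rz":0}
    - {"hand":0,"tx":0,"ty":0.003,"tz":0,"rx":0,"ry":0,"rz":0}
    - {"hand":0,"tx":0,"ty":0.003,"tz":0,"rx":0,"ry":0,"rz":0}
    - {"hand":0,"tx":0,"ty":0.003,"tz":0,"rx":0,"ry":0,"rz":0}
    - {"hand":0,"tx":0,"ty":0.003,"tz":0,"rx":0,"ry":0,"rz":0}

```text
clock: 9.37
eef_pos: [0.4937, 0.0192, 0.1018]
tool_rot: [-0.06, 0.998, -0.0, 0.0]
force: [0.6, -1.5, 0.5]
width: 0.0004
```

Request:
drive_tool:
  plan:
    - {"hand":0,"tx":0,"ty":0.003,"tz":0,"rx":0,"ry":0,"rz":0}
    - {"hand":0,"tx":0,"ty":0.003,"tz":0,"rx":0,"ry":0,"rz":0}
    - {"hand":0,"tx":0,"ty":0.003,"tz":0,"rx":0,"ry":0,"rz":0}
    - {"hand":0,"tx":0,"ty":0.003,"tz":0,"rx":0,"ry":0,"rz":0}

```text
clock: 9.7
eef_pos: [0.4922, 0.0309, 0.1016]
tool_rot: [-0.06, 0.998, -0.0, 0.0]
force: [0.2, -1.1, 0.7]
width: 0.0002
```

Run:
```python
from h import *
s=monitor.sense();print(s['eef_pos'].tolist(),s['tool_rot'].tolist(),s['force'])
a=cams.read_camera("wrist");cv2.imwrite("pics/w10.png",cv2.resize(a[200:350,250:440],None,fx=4,fy=4))
a=cams.read_camera("scene")[165:315,250:420];cv2.imwrite("pics/s10.png",cv2.resize(a,None,fx=4,fy=4,interpolation=cv2.INTER_CUBIC))
```

```text
[0.49221290060223793, 0.03089206439266123, 0.10159627186405698] [-0.059956188417565594, 0.9982009953375616, -6.194349602269227e-05, 0.00015665421209648842] [ 0.17594615 -1.13609732  0.71710409]
```

View pics/w10.png

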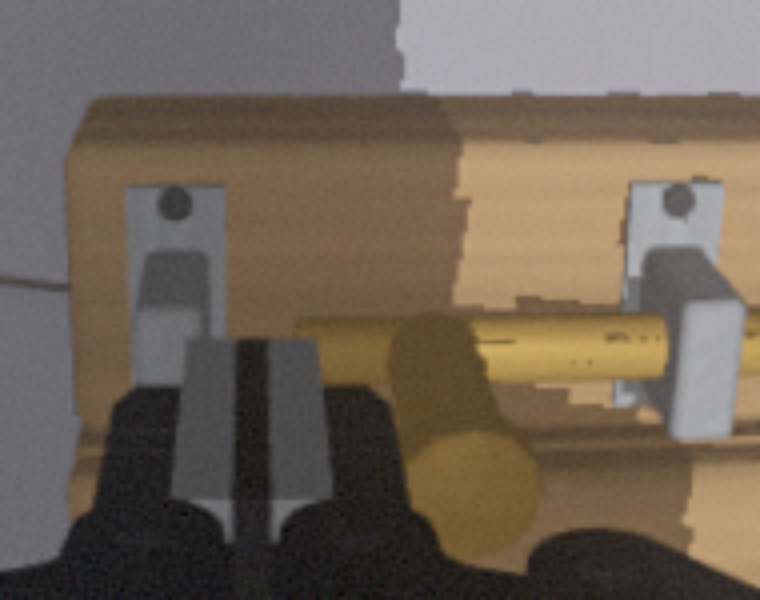

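View pics/s10.png

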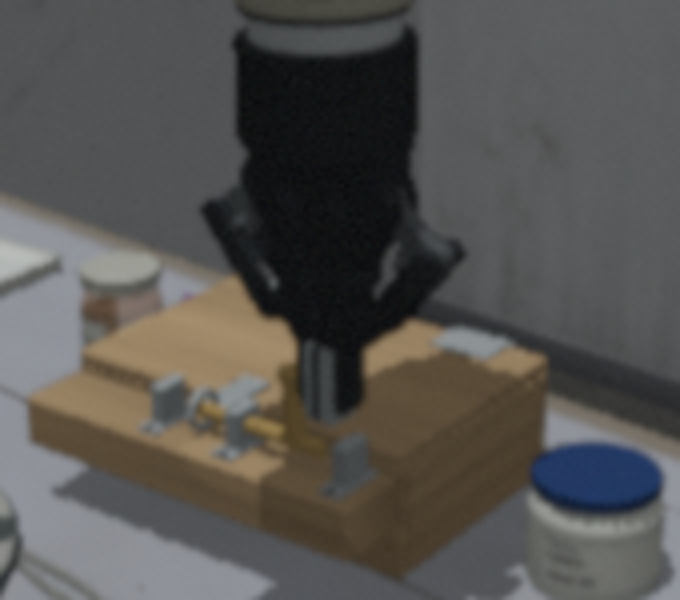

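Request:
drive_tool:
  plan:
    - {"hand":0,"tx":0,"ty":0.003,"tz":0,"rx":0,"ry":0,"rz":0}
    - {"hand":0,"tx":0,"ty":0.003,"tz":0,"rx":0,"ry":0,"rz":0}
    - {"hand":0,"tx":0,"ty":0.003,"tz":0,"rx":0,"ry":0,"rz":0}
    - {"hand":0,"tx":0,"ty":0.002,"tz":0,"rx":0,"ry":0,"rz":0}
    - {"hand":0,"tx":0,"ty":0.002,"tz":0,"rx":0,"ry":0,"rz":0}

```text
clock: 10.22
eef_pos: [0.4905, 0.044, 0.1015]
tool_rot: [-0.06, 0.998, 0.0, -0.0]
force: [0.9, -0.8, 0.1]
width: -0.0005
```

Request:
drive_tool:
  plan:
    - {"hand":0,"tx":0,"ty":0.001,"tz":0,"rx":0,"ry":0,"rz":0}
    - {"hand":0,"tx":0,"ty":0.001,"tz":0,"rx":0,"ry":0,"rz":0}
    - {"hand":0,"tx":0,"ty":0.001,"tz":0,"rx":0,"ry":0,"rz":0}

```text
clock: 10.47
eef_pos: [0.4902, 0.0467, 0.1015]
tool_rot: [-0.06, 0.998, 0.0, -0.0]
force: [0.6, -1.4, 0.7]
width: -0.0001
```

Pushing on in 1 mm rows until the force rises.

Request:
drive_tool:
  plan:
    - {"hand":0,"tx":0,"ty":0.001,"tz":0,"rx":0,"ry":0,"rz":0}
    - {"hand":0,"tx":0,"ty":0.001,"tz":0,"rx":0,"ry":0,"rz":0}
    - {"hand":0,"tx":0,"ty":0.001,"tz":0,"rx":0,"ry":0,"rz":0}

```text
clock: 10.72
eef_pos: [0.49, 0.0482, 0.1015]
tool_rot: [-0.06, 0.998, -0.001, 0.0]
force: [1.1, -7.2, 1.1]
width: 0.0
```

Request:
drive_tool:
  plan:
    - {"hand":0,"tx":0,"ty":0.001,"tz":0,"rx":0,"ry":0,"rz":0}
    - {"hand":0,"tx":0,"ty":0.001,"tz":0,"rx":0,"ry":0,"rz":0}

```text
clock: 10.88
eef_pos: [0.4899, 0.0485, 0.1015]
tool_rot: [-0.059, 0.998, -0.002, 0.0]
force: [1.5, -10.8, 1.1]
width: -0.0001
```

Run:
```python
from h import *
s=monitor.sense();print(s['eef_pos'].tolist(),s['tool_rot'].tolist(),s['force'])
a=cams.read_camera("wrist");cv2.imwrite("pics/w11.png",cv2.resize(a[200:350,250:440],None,fx=4,fy=4))
a=cams.read_camera("scene")[165:315,250:420];cv2.imwrite("pics/s11.png",cv2.resize(a,None,fx=4,fy=4,interpolation=cv2.INTER_CUBIC))
```

```text
[0.4899405586345024, 0.04845317627064097, 0.10152388807583751] [-0.05908256186242651, 0.9982513901927831, -0.0018391659446993427, 0.00017415675802916555] [  1.45344121 -10.76203629   1.13350457]
```

View pics/w11.png

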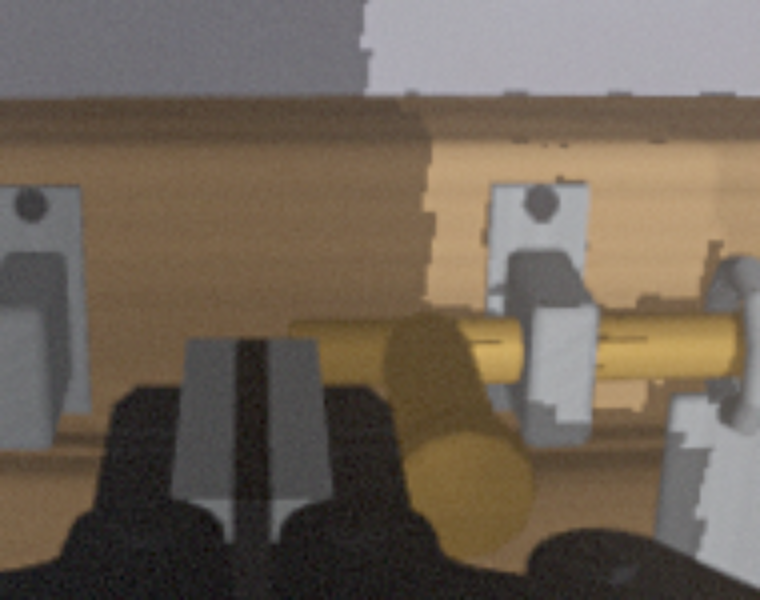

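View pics/s11.png

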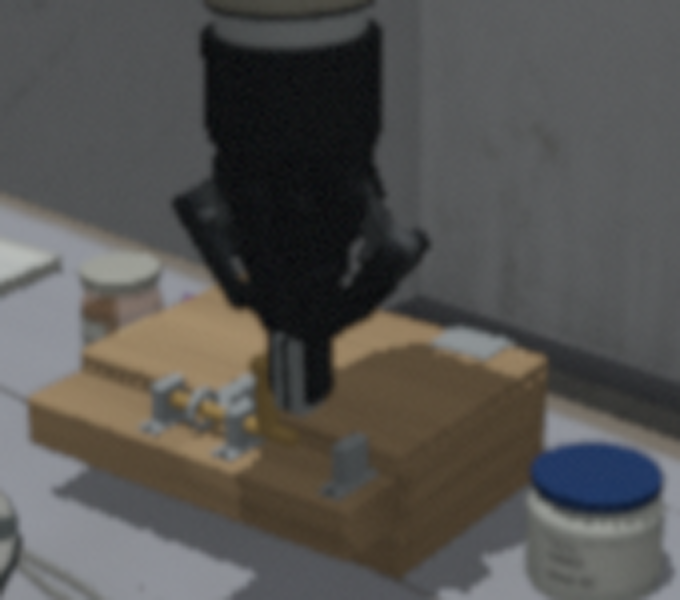

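Request:
drive_tool:
  plan:
    - {"hand":0,"tx":0,"ty":-0.005,"tz":0,"rx":0,"ry":0,"rz":0}
    - {"hand":0,"tx":0,"ty":-0.01,"tz":0,"rx":0,"ry":0,"rz":0}
    - {"hand":0,"tx":0,"ty":-0.005,"tz":-0.02,"rx":0,"ry":0,"rz":0}
    - {"hand":0,"tx":0,"ty":0,"tz":-0.035,"rx":0,"ry":0,"rz":0}
    - {"hand":0,"tx":0,"ty":0,"tz":-0.035,"rx":0,"ry":0,"rz":0}

```text
clock: 11.4
eef_pos: [0.4907, 0.0314, 0.1914]
tool_rot: [-0.06, 0.998, 0.0, -0.002]
force: [0.8, 0.6, 0.4]
width: -0.0001
```

Request:
drive_tool:
  plan:
    - {"hand":0,"tx":-0.03,"ty":0,"tz":-0.02,"rx":0,"ry":0,"rz":0}
    - {"hand":0,"tx":-0.03,"ty":0,"tz":-0.02,"rx":0,"ry":0,"rz":0}
    - {"hand":0,"tx":-0.03,"ty":0,"tz":0,"rx":0,"ry":0,"rz":0}
    - {"hand":0,"tx":0,"ty":0,"tz":0,"rx":0,"ry":0,"rz":0}
    - {"hand":0,"tx":0,"ty":0,"tz":0,"rx":0,"ry":0,"rz":0}

```text
clock: 11.82
eef_pos: [0.5817, 0.0431, 0.2308]
tool_rot: [-0.06, 0.998, 0.0, -0.001]
force: [-0.2, -0.4, -0.9]
width: 0.0003
```

Run:
```python
from h import *
s=monitor.sense();print(s['eef_pos'].tolist(),s['tool_rot'].tolist(),s['force'])
v=np.load('v.npy')
a=cams.read_camera("wrist");cv2.imwrite("pics/w12.png",a)
a=cams.read_camera("scene")[165:315,250:420];cv2.imwrite("pics/s12.png",cv2.resize(a,None,fx=4,fy=4,interpolation=cv2.INTER_CUBIC))
for y in (v[4],v[4]+.035): print((proj("scene",box2w(v,(-.083,y,.108)))[0]-(250,165))*4)
for y in (v[4],v[4]+.033,v[4]+.035): print(projw(box2w(v,(-.083,y,.108)),s['eef_pos'],s['tool_rot']))
```

```text
[0.5816630859207667, 0.04309003630067421, 0.23083678413164943] [-0.060436083360483145, 0.998171832356104, 0.0002808789272800694, -0.0006277148482234433] [-0.23359051 -0.44627187 -0.86258457]
[315.97749058 371.58230333]
[254.5316916  352.50871692]
[[321.79079279 102.30289263]]
[[370.82955316 103.39423042]]
[[373.755354   103.50840095]]
```

View pics/w12.png

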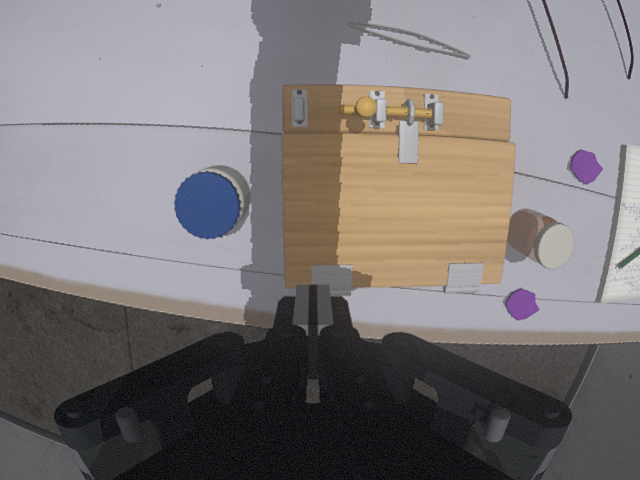

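View pics/s12.png

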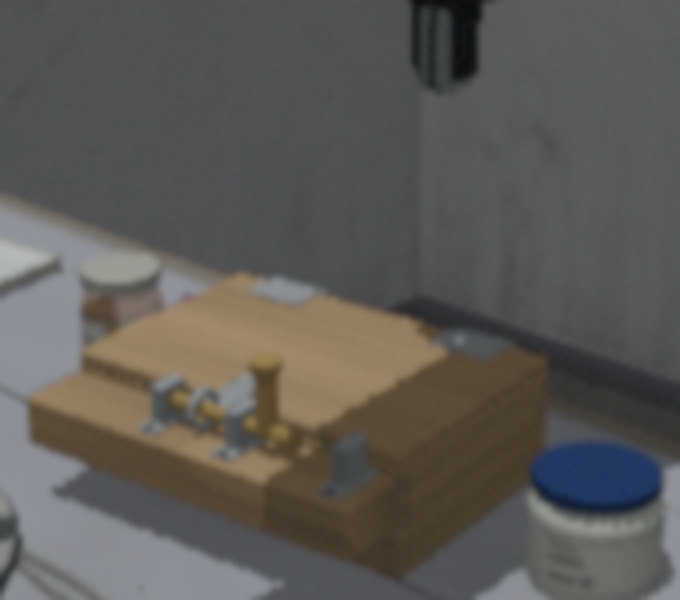

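Run:
```python
from h import *
a=cv2.imread("pics/w12.png")[75:175,275:450]
cv2.imwrite("pics/w12c.png",cv2.resize(a,None,fx=4.5,fy=4.5,interpolation=cv2.INTER_CUBIC))
a=cams.read_camera("top")[225:295,225:365]; cv2.imwrite("pics/t12c.png",cv2.resize(a,None,fx=5.7,fy=5.7,interpolation=cv2.INTER_CUBIC))
a=cv2.imread("pics/top0.png")[225:295,225:365]; cv2.imwrite("pics/t0c.png",cv2.resize(a,None,fx=5.7,fy=5.7,interpolation=cv2.INTER_CUBIC))
```

```text
(no output)
```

View pics/w12c.png

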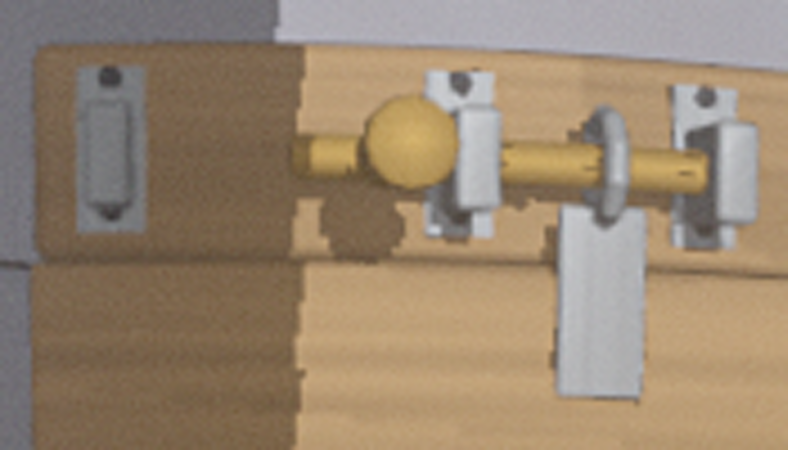

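View pics/t12c.png

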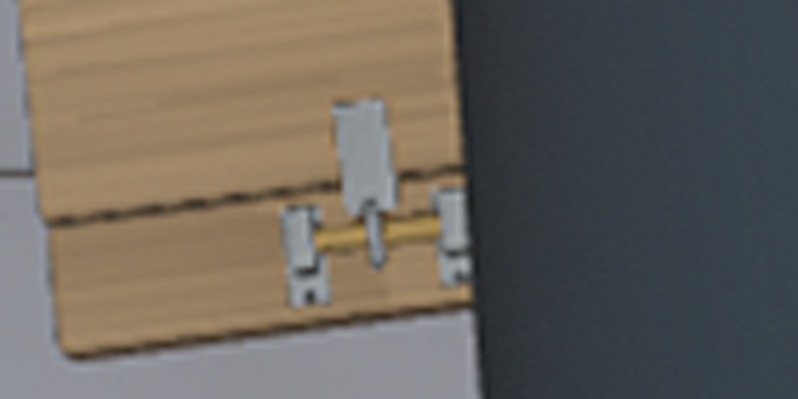

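View pics/t0c.png

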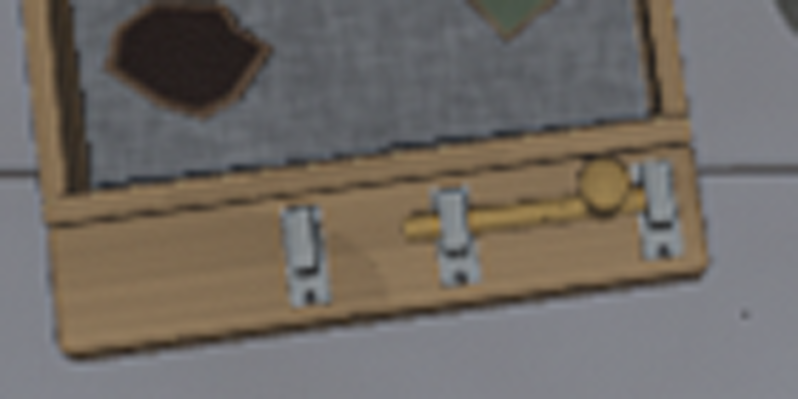

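Run:
```python
from h import *
from scipy.optimize import least_squares
v=np.load('v.npy')
pos=np.array([0.5816630859207667, 0.04309003630067421, 0.23083678413164943]);q=[-0.060436083360483145, 0.998171832356104, 0.0002808789272800694, -0.0006277148482234433]
def run(pr,blocks,knob,rl,rr):
    def f(x):
        u=(x[0],x[1],x[2])
        P=[((-.083,y,.079),o) for y,o in zip((-.086,-.024,.022),blocks) if o is not None]+[((-.083,x[3],.108),knob)]
        if rl is not None:P+=[((-.083,x[4],x[6]),rl)]
        P+=[((-.083,x[5],x[6]),rr)]
        return np.array([pr(box2w(u,p))[0]-o for p,o in P]).ravel()
    def g(x): return np.r_[f(x),(x[6]-.064)/.001*.5,(x[2]-v[2])*100, (x[4])*.1]
    s=least_squares(g,[*v[:3],-.04,-.05,.0,.064]);print(s.x.round(4),f(s.x).round(1))
W=lambda uv:np.array(uv)/4.5+(275,75)
run(lambda p:projw(p,pos,q),[W((107,155)),W((479,158)),W((738,172))],W((411,142)),W((300,155)),W((705,172)))
T=lambda uv:np.array(uv)/5.7+(225,225)
run(lambda p:proj("top",p),[T((657,191)),T((453,215)),T((303,237))],T((605,186)),None,T((408,228)))
```

```text
[ 0.5656  0.1168  0.1255 -0.0396 -0.053   0.0206  0.0645] [ 0.  -0.6 -0.1 -0.2  0.  -0.1  0.  -0.2 -0.   0.7 -0.   0.6]
[ 0.5643  0.1164  0.1186 -0.0686  0.     -0.0099  0.0642] [ 0.5  0.   0.1  0.4 -0.5 -0.1 -0.1 -0.8  0.1  0.5]
```

Request:
drive_tool:
  plan:
    - {"hand":0,"tx":0.03,"ty":0,"tz":0,"rx":0,"ry":0,"rz":0}
    - {"hand":0,"tx":0.03,"ty":0,"tz":0.02,"rx":0,"ry":0,"rz":0}
    - {"hand":0,"tx":0.03,"ty":-0.001,"tz":0.02,"rx":0,"ry":0,"rz":0}
    - {"hand":0,"tx":0,"ty":0,"tz":0,"rx":0,"ry":0,"rz":0}
    - {"hand":0,"tx":0,"ty":0,"tz":0,"rx":0,"ry":0,"rz":0}

```text
clock: 12.38
eef_pos: [0.488, 0.0302, 0.1899]
tool_rot: [-0.06, 0.998, 0.0, -0.003]
force: [0.6, -1.2, 0.3]
width: -0.0001
```

Request:
drive_tool:
  plan:
    - {"hand":0,"tx":0,"ty":0,"tz":0.03,"rx":0,"ry":0,"rz":0}
    - {"hand":0,"tx":0,"ty":0,"tz":0.03,"rx":0,"ry":0,"rz":0}
    - {"hand":0,"tx":0,"ty":0,"tz":0.02,"rx":0,"ry":0,"rz":0}
    - {"hand":0,"tx":0,"ty":0,"tz":0,"rx":0,"ry":0,"rz":0}

```text
clock: 12.72
eef_pos: [0.4903, 0.0308, 0.1087]
tool_rot: [-0.06, 0.998, -0.0, -0.003]
force: [-0.0, 0.5, -0.1]
width: 0.0005
```

Request:
drive_tool:
  plan:
    - {"hand":0,"tx":0,"ty":0.004,"tz":0.004,"rx":0,"ry":0,"rz":0}
    - {"hand":0,"tx":0,"ty":0.004,"tz":0.002,"rx":0,"ry":0,"rz":0}
    - {"hand":0,"tx":0,"ty":0.004,"tz":0,"rx":0,"ry":0,"rz":0}
    - {"hand":0,"tx":0,"ty":0.003,"tz":0,"rx":0,"ry":0,"rz":0}
    - {"hand":0,"tx":0,"ty":0.001,"tz":0,"rx":0,"ry":0,"rz":0}

```text
clock: 13.13
eef_pos: [0.4909, 0.0478, 0.1065]
tool_rot: [-0.061, 0.998, 0.0, 0.001]
force: [-0.9, 0.4, -0.0]
width: 0.0002
```

Request:
drive_tool:
  plan:
    - {"hand":0,"tx":0,"ty":0.001,"tz":0,"rx":0,"ry":0,"rz":0}
    - {"hand":0,"tx":0,"ty":0.001,"tz":0,"rx":0,"ry":0,"rz":0}

```text
clock: 13.3
eef_pos: [0.4907, 0.0482, 0.1062]
tool_rot: [-0.06, 0.998, -0.0, 0.001]
force: [0.4, -2.9, 2.7]
width: 0.0001
```

Request:
drive_tool:
  plan:
    - {"hand":0,"tx":0,"ty":0.001,"tz":0,"rx":0,"ry":0,"rz":0}
    - {"hand":0,"tx":0,"ty":0.001,"tz":0,"rx":0,"ry":0,"rz":0}
    - {"hand":0,"tx":0,"ty":0,"tz":0,"rx":0,"ry":0,"rz":0}
    - {"hand":0,"tx":0,"ty":0,"tz":0,"rx":0,"ry":0,"rz":0}
    - {"hand":0,"tx":0,"ty":0,"tz":0,"rx":0,"ry":0,"rz":0}

```text
clock: 13.72
eef_pos: [0.4906, 0.0485, 0.1062]
tool_rot: [-0.059, 0.998, -0.001, 0.001]
force: [0.4, -6.8, 5.3]
width: -0.0002
```

Request:
drive_tool:
  plan:
    - {"hand":0,"tx":0,"ty":0.0005,"tz":0,"rx":0,"ry":0,"rz":0}
    - {"hand":0,"tx":0,"ty":0,"tz":0,"rx":0,"ry":0,"rz":0}
    - {"hand":0,"tx":0,"ty":0,"tz":0,"rx":0,"ry":0,"rz":0}

```text
clock: 13.97
eef_pos: [0.4906, 0.0485, 0.1062]
tool_rot: [-0.059, 0.998, -0.001, 0.001]
force: [0.5, -6.6, 5.0]
width: -0.0
```

Request:
drive_tool:
  plan:
    - {"hand":0,"tx":0,"ty":-0.005,"tz":0,"rx":0,"ry":0,"rz":0}
    - {"hand":0,"tx":0,"ty":-0.01,"tz":0,"rx":0,"ry":0,"rz":0}
    - {"hand":0,"tx":0,"ty":-0.005,"tz":-0.02,"rx":0,"ry":0,"rz":0}
    - {"hand":0,"tx":0,"ty":0,"tz":-0.035,"rx":0,"ry":0,"rz":0}
    - {"hand":0,"tx":0,"ty":0,"tz":-0.035,"rx":0,"ry":0,"rz":0}

```text
clock: 14.38
eef_pos: [0.4907, 0.0305, 0.1953]
tool_rot: [-0.06, 0.998, -0.0, -0.002]
force: [1.0, 0.5, 1.0]
width: 0.0001
```

Request:
drive_tool:
  plan:
    - {"hand":0,"tx":-0.03,"ty":0,"tz":-0.03,"rx":0,"ry":0,"rz":0}
    - {"hand":0,"tx":-0.03,"ty":-0.02,"tz":-0.02,"rx":0,"ry":0,"rz":0}
    - {"hand":0,"tx":-0.02,"ty":-0.03,"tz":-0.01,"rx":0,"ry":0,"rz":0}
    - {"hand":0,"tx":0,"ty":-0.03,"tz":0,"rx":0,"ry":0,"rz":0}
    - {"hand":0,"tx":0,"ty":0,"tz":0,"rx":0,"ry":0,"rz":0}

```text
clock: 14.8
eef_pos: [0.5816, -0.0464, 0.2555]
tool_rot: [-0.055, 0.998, -0.002, 0.001]
force: [-1.6, -0.8, -0.4]
width: -0.0001
```

Run:
```python
from h import *
s=monitor.sense();print(s['eef_pos'].tolist(),s['tool_rot'].tolist(),s['force'])
cv2.imwrite("pics/t13.png",cams.read_camera("top"))
a=cams.read_camera("scene")[165:315,250:420];cv2.imwrite("pics/s13.png",cv2.resize(a,None,fx=4,fy=4,interpolation=cv2.INTER_CUBIC))
```

```text
[0.5815628939905049, -0.046380839275911294, 0.2555165083036296] [-0.05547479710776444, 0.9984577320011472, -0.0020670415944320283, 0.0006569870809487335] [-1.57087694 -0.83161629 -0.42487773]
```

View pics/t13.png

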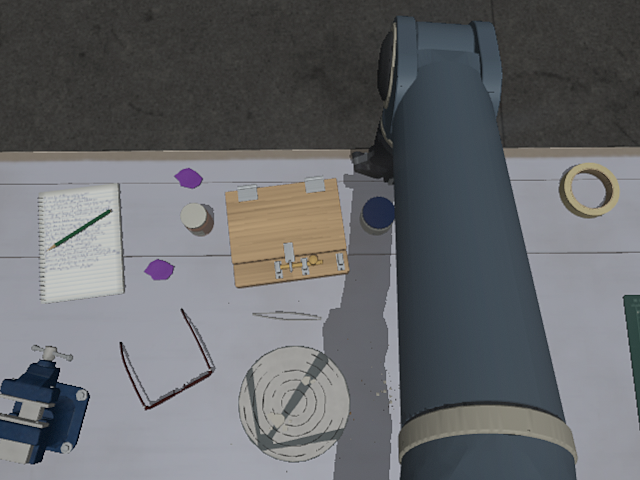

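View pics/s13.png

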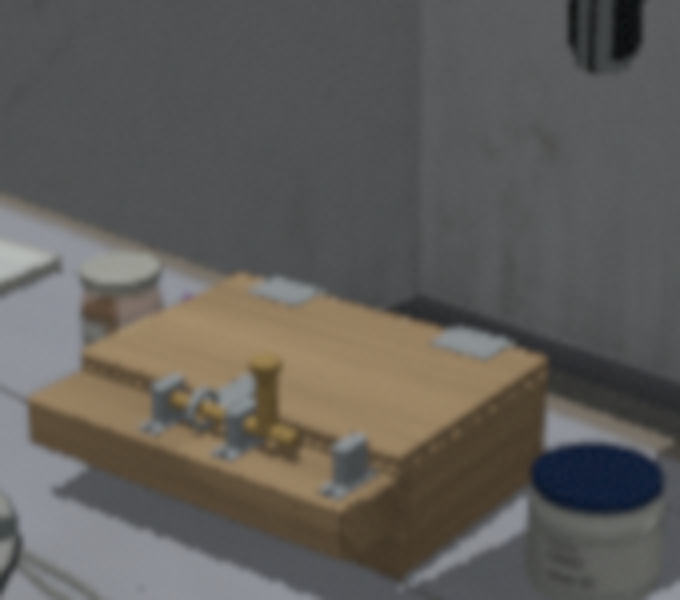

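Now the knob can be compared in the top camera before and after.

Run:
```python
from h import *
a=cv2.imread("pics/t13.png")[225:295,225:365]; cv2.imwrite("pics/t13c.png",cv2.resize(a,None,fx=5.7,fy=5.7,interpolation=cv2.INTER_CUBIC))
A=cv2.imread("pics/top0.png");B=cv2.imread("pics/t13.png")
# front ledge / bystander shifts
for n,(y0,y1,x0,x1) in dict(ledge=(262,292,228,262),tweez=(305,325,245,330),resin=(198,240,175,218)).items():
    g=lambda I:np.float32(cv2.cvtColor(I[y0:y1,x0:x1],cv2.COLOR_BGR2GRAY)); print(n,cv2.phaseCorrelate(g(A),g(B)))
v=np.load('v.npy')
```

```text
ledge ((-0.019294502758910426, -0.09470755074831949), 0.9377218308272185)
tweez ((0.01321283815006069, 0.19441050283961125), 0.6782849767473009)
resin ((0.5368395928541609, 0.4890377295739583), 1.010562226213055)
```

View pics/t13c.png

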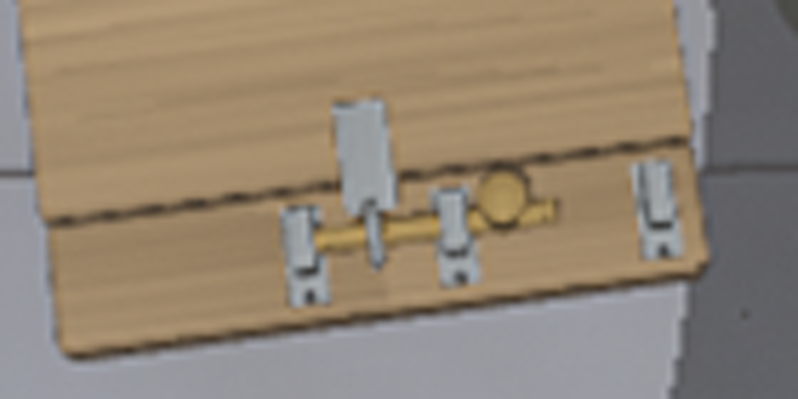

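Run:
```python
from h import *
a=cv2.imread("pics/w7.png")[115:195,115:305]
cv2.imwrite("pics/w7d.png",cv2.resize(a,None,fx=4.2,fy=4.2,interpolation=cv2.INTER_CUBIC))
a=cv2.imread("pics/w8.png")[215:310,325:525]
cv2.imwrite("pics/w8d.png",cv2.resize(a,None,fx=4,fy=4,interpolation=cv2.INTER_CUBIC))
```

```text
(no output)
```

View pics/w7d.png

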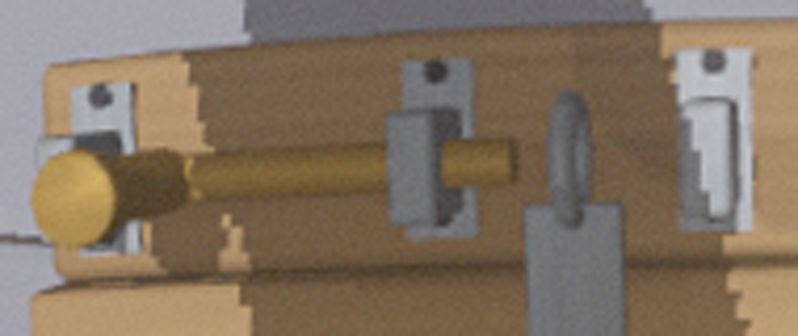

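View pics/w8d.png

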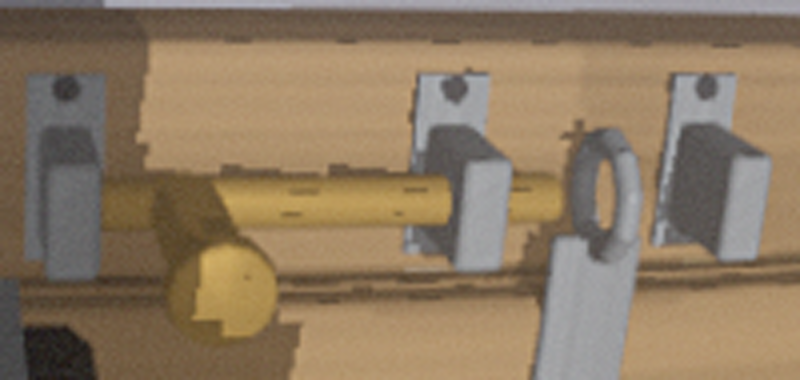

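Run:
```python
from h import *
from scipy.optimize import least_squares
v=np.load('v.npy')
def run(pr,blocks,knob,tip,x0):
    def f(x):
        P=[((-.083,y,.079),o) for y,o in blocks]+[((-.083,x[3],.108),knob),((-.083,x[4],.0645),tip)]
        return np.array([pr(box2w(x[:3],p))[0]-o for p,o in P]).ravel()
    s=least_squares(lambda x:np.r_[f(x),(x[2]-.122)*200],x0);print(s.x.round(4),f(s.x).round(1),"tip-knob",s.x[4]-s.x[3])
x0=[*v[:3],-.07,-.01]
W=lambda uv:np.array(uv)/4.2+(115,115)
run(lambda p:projw(p,[0.5350071533308114, 0.15432452096664928, 0.18710117610319185],[-0.059943623970716266, 0.998186859751778, 0.0016524199687160215, 0.005198506746041997]),[(-.024,W((411,167))),(.022,W((710,159)))],W((75,199)),W((514,160)),x0)
W8=lambda uv:np.array(uv)/4+(325,215)
run(lambda p:projw(p,[0.48989225424908744, 0.0037422457818948973, 0.14844998436104953],[-0.06019157173017455, 0.9981805823435651, -0.00017598137516688768, -0.0035311124972390823]),[(-.086,W8((73,221))),(-.024,W8((483,212))),(.022,W8((745,208)))],W8((222,291)),W8((565,196)),x0)
T=lambda uv:np.array(uv)/5.7+(225,225)
run(lambda p:proj("top",p),[(-.086,T((657,191))),(-.024,T((453,215))),(.022,T((303,237)))],T((503,197)),T((320,238)),x0)
```

```text
[ 0.5657  0.1168  0.1217 -0.068  -0.0108] [ 0.4  0.1 -0.4  0.   0.   0.1 -0.  -0.3] tip-knob 0.05722893533192062
[ 0.5657  0.1161  0.1176 -0.0693 -0.0044] [ 0.1 -0.4  0.1  0.9 -0.2  0.4  0.   1.9 -0.  -3.3] tip-knob 0.06491656784548312
[ 0.5644  0.1166  0.1215 -0.039   0.0168] [ 0.5 -0.2  0.1  0.3 -0.5 -0.1 -0.1 -0.6  0.1  0.6] tip-knob 0.055764475758181595
```

Run:
```python
from h import *
s=monitor.sense();print(s['clock'],s['force'],abs(s['qd']).max())
print(job.close_job())
```

```text
14.9 [-0.12316756  1.44480337 -1.15981321] 0.046035236932061185
the job is handed in; nothing more can be done
None
```

The lid is shut and the bolt is through its eye, and I handed the job in at about 15 s. One measurement leaves some doubt that the bolt is fully home.

**What I did**
- I pushed the standing lid over and down slowly with the closed fingertips from behind. It met a firm stop with the TCP at z = 82 mm, the height calculated for a level lid, at about 6 N.
- Only then did I push the bolt by its knob towards the box's +y. It met a hard stop and went through the eye to the third guide block. The push peaked at about 11 N.
- A second push, held at about 7 N, ended at the same point.

**Last checks**
- **Box and bystanders:** the ledge and tweezers match the first top picture within 0.2 pixel, and the resin jar within about 0.7 pixel, where the arm's shadow had changed. I compared the filler jar by eye only and saw no change. The sherds are under the lid and were last seen in place.
- **Arm:** it was clear of everything at hand-in.

**The check that disagreed**
- The knob moved about 30 mm in the pictures, not the full 35 mm.
- I take this to mean the bolt started about 5 mm forward of fully drawn back. The stop was hard and repeatable, and the knob's end position suits the layout of the blocks. I did not draw the bolt back to prove it.

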